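Put the seal shelf's pieces back in their own places

ROBOT

A 7-joint arm with a two-finger parallel gripper is mounted at the origin on the work surface. World frame = base frame: x ahead of the robot, y to its left, z up, the work surface at z = 0. Lengths are in m, angles in rad, forces in N, time in s.
With the tool pointing down it reaches from about 0.425 to 0.825 m from the base axis. Payload 3.6 kg.
Tool frame: the origin (TCP) lies at the very end of the fingers, on their centre line; the grasp point (between the pads) lies 19 mm behind it; z points along the fingers, y is the line along which they close (so a half turn about z gives the same grasp; the last joint's range is limited). The gripper opens to 93 mm and grips with 3 to 60 N. Pads are 15 mm wide; open, the fingers measure 128 mm over their backs; the gripper's body (75 mm by 188 mm) begins 65 mm behind the grasp point.
Start: joints at [1.153, 0.615, -0.013, 1.423, 0.008, 1.103, -0.04], TCP at [0.248, -0.601, 0.219] pointing down, gripper open.
Joint ranges: [-3.12, 3.12], [-0.3, 2.06], [-1.34, 1.32], [0.26, 2.42], [-1.36, 4.5], [0.01, 1.98], [-2.84, 2.84]. Speed limits (rad/s): [2.79, 2.79, 3.14, 3.14, 3.14, 3.14, 3.14].

INTERFACE

Orientations are given as a unit quaternion [w, x, y, z].
In Python, from plant import bot, get_image, order, spotter gives the robot as it stands.
- The arm moves only by the tool send_rows, never from a script. Its argument "commands" is a list of rows, each an object of numbers: "grip": the opening, from 0 (shut) to 1 (fully open); "dx", "dy", "dz": the shift along the tool's x, y, z in cm; "ax", "ay", "az": the turn, a rotation vector about the tool's x, y, z in rad. A call has 1 to 12 rows; each row is the pose to reach, as a shift and turn from the pose commanded when the call began, along the tool's axes at that moment; what a row does not reach only later rows make up. A row lasts 1/12 s, in which the tool goes at most 41.7 mm and 7.16 degrees, less where a joint would pass 70% of its speed; a pose out of reach is approached as far as the arm can. A call with a gripper value outside its range is refused whole. The fingers move at their own pace and stop on an object; "grip_force" is the grip in N (left out, the last holds). Time passes only in rows, so rows that repeat a pose let the fingers close. It gives the time, the measured TCP pose, the force, the opening and the grip force at its end, in the units of the state.
- bot.state(): the state, without advancing time (a new reading comes with each control period).
- get_image(name): name is "scene" or "side" or "wrist"; returns a dict with "image" (400x640x3 uint8, red, green, blue), "fx", "fy", "cx", "cy" (pixels), "pose" (4x4, takes a point from camera to world coordinates). Camera axes: x right, y up, looking along -z (the intrinsics and any distortion apply to the point x, -y, -z); pixel columns grow to the right and rows downward; lengths in m; the calibration is good to about 2 mm. The wrist camera is an equidistant fisheye: a pixel r from the principal point sees the ray r / f radians off the axis. A picture is of the moment at which its call begins. There is no depth.
- order.hand_in(): hands the job in; it is judged then, once.
Trained networks look in a picture, given as the dict that the camera call returned (one of the last four; its "shot" number tells which), for a name from the list of things; names that differ only in an ending like _2 or _b are one class to them, and where a whole thing is asked for, a point or a joint stands for the part that bears it (a point fixed in the world has none). Each returns a list of dicts, best first, with "p" (0 to 1); they miss things now and then, are a little off and sometimes report something else, mostly with a low value. They report only what shows in the picture. A call takes as long as a camera call. They do not tell look-alikes from the thing itself.
- spotter.outline_of(picture, query): "region" (400x640 bool, what is visible of it) and "pixel" ([column, row] in pixels, amid what is visible of it).
- spotter.spot_point(picture, query): "pixel" ([column, row] in pixels: a listed point, or the origin of a listed thing).
The state is a dict: "time": time; "qpos": joint angles; "qvel": joint speeds; "tau": joint torques, N m; "eef_pos": TCP position; "tcp_rot": TCP orientation; "contact_force": force on the tool from outside, world axes, zero at the start; "moment": the same for the moment, N m; "gripper_width": opening from 0.0 (shut) to 1.0 (fully open); "grasp_force": force on a finger pad.
Only numpy, scipy, OpenCV 4.12 (cv2) and the standard library are available. Lean on these libraries where they do the work, as an engineer would, in place of code of your own. Each camera call takes 0.05 s, during which the arm holds its last target. There are 200 camera calls.

TASK

The seal-shelf pieces were put back in each other's places: stack the tray of jade seals on the matching lower tray so that it sits flat on the rim, fully home between the corner lugs, stand the brush holder in the middle of the tall riser, and stand the red seal jar in the middle of the low riser. The empty cork mat is free for parking something on the way. Keep these three upright, set the glazed jar down gently, and leave the steel box, ink stone and water pot where they are.

Things in the scene. Friction and masses are not known exactly. Their poses are not given: they have to be found in the camera images.
- seal_tray: Loose open bamboo tray, five jade-coloured seals fixed in it below the rim; outside 70 (its x) by 130 (its y) by 35 mm high, 0.25 kg, plain upright walls, flat underside. Starts on the tall riser. Grip from above across the 70 mm, at the middle of the long sides. May be stacked either way round. Origin: centre of its underside, z up.
- seal_jar: Loose red glazed round jar with a closed lid fixed on, 52 mm diameter, straight sides from 4 to 72 mm above its base, small knob on top to 90 mm, 0.3 kg. Starts standing inside the lower tray. Origin: centre of its underside, z up (yaw means nothing).
- brush_holder: Loose empty open round cup of hard grey silicone, 58 mm outer diameter, 100 mm high, straight walls 4 mm thick, stiff, 0.15 kg. Starts on the low riser. Origin: centre of its underside, z up (yaw means nothing).
- lower_tray: Fixed empty bamboo tray, 70 (x) by 130 (y) mm, walls 5, floor 5 mm up, rim 22 mm up: the seal tray rests on this rim, long axes together. Two lugs at each corner (22 wide), outside the walls with 2 mm play, go straight up to 28 mm, then flare out 30 degrees to 38 mm height (90 by 150 over all). The middle 86 mm of long and 26 of short sides have no lugs. Origin: underside centre, on the table, z up.
- riser_tall: Fixed bamboo step (board on two cheeks), top 100 mm (its x) by 150 mm (its y), top surface 80 mm above the table, the taller of the two. The brush holder belongs on the middle of its top. Origin: centre of its footprint, on the table, z up.
- riser_low: Fixed bamboo step, top 100 mm (its x) by 110 mm (its y), top surface 40 mm above the table. The seal jar belongs on the middle of its top. Origin: centre of its footprint, on the table, z up.
- cork_mat: Fixed square cork mat, 100 by 100 mm, 6 mm thick, empty at the start: a free spot to park one thing. Origin: centre of its underside, on the table.
- steel_box: Bystander, leave alone: closed stainless steel box, 78 mm (its x) by 108 mm (its y) by 47 mm high, loose. Origin: centre of its underside.
- ink_stone: Bystander, leave alone: black round ink stone, 84 mm diameter, 18 mm high, loose. Origin: centre of its underside.
- water_pot: Bystander, leave alone: white ceramic bowl, 70 mm diameter, 45 mm high, loose. Origin: centre of its underside.
Not all that is in view belongs to the job. What is shaped like the lower_tray but blue or green is not meant. Of the things like the brush_holder, leave any that is pink; of the rest the smaller one is meant.

How it is judged:
At the end, for the whole second after the job is handed in: Seal tray flat on the lower tray's rim (centres within 5 mm, long axes within 0.06 rad, underside 18 to 25.5 mm up); brush holder upright on the tall riser, jar upright on the low riser, each within 15 mm of the middle and 4 mm of its top in height; all three at rest (horizontal distance between brush_holder and riser_tall below 0.015 m and z of brush_holder in the frame of riser_tall between 0.076 and 0.084 m and angle between each of brush_holder, seal_jar's own z axis and vertical below 0.08 rad and horizontal distance between seal_jar and riser_low below 0.015 m and z of seal_jar in the frame of riser_low between 0.036 and 0.044 m and horizontal distance between seal_tray and lower_tray below 0.005 m and z of seal_tray in the frame of lower_tray between 0.018 and 0.0255 m and angle between the y axis of seal_tray and the y axis of lower_tray, either way round below 0.06 rad and angle between seal_tray's own z axis and vertical below 0.05 rad and linear speed of each of seal_jar, brush_holder, seal_tray below 0.02 m/s and angular speed of each of seal_jar, brush_holder, seal_tray below 0.2 rad/s); the robot touches nothing.
It fails at once if the steel box, ink stone or water pot is shifted by more than 15 mm (distance of any of steel_box, ink_stone, water_pot from where it was at the start of the episode above 0.015 m).
It fails at once if the jar, brush holder or seal tray is tipped by more than 35 degrees (angle between any of seal_jar, brush_holder, seal_tray's own z axis and vertical above 0.61 rad).
It fails at once if the glazed jar is dropped (moves faster than 0.6 m/s while not held, a fall of about 20 mm), or banged onto a riser, the lower tray or the mat with over 90 N ((linear speed of seal_jar above 0.6 m/s and contact force between the fingers and seal_jar below 0.5 N) or (contact force between seal_jar and riser_low above 90 N or contact force between seal_jar and riser_tall above 90 N or contact force between seal_jar and lower_tray above 90 N or contact force between seal_jar and cork_mat above 90 N)).
It also fails if it takes over 141 s, if anything falls off the work surface, if the arm or the gripper's body presses on something with over 40 N, if the wrist force passes 120 N, or if a joint passes its speed limit or range.

## Working session

There is one attempt and no reset: what is moved stays moved. The work goes in short steps, Python scripts to look and compute and a tool call to move; the robot and the scene stay as the last step left them, time stands still between calls to the robot, and variables do not carry over. Pictures are saved under pics/ and viewed, at most 14 in all, crops included, and the job is handed in when it is done.

Besides the shell and the picture viewer there is one more tool, called after "Emit:" by a JSON object that holds its "name" and its "arguments". send_rows: Moves the arm, as the interface text tells. Its arguments: {"type":"object","properties":{"commands":{"type":"array"},"grip_force":{"type":"number"}},"required":["commands"]}

```bash
ls; mkdir -p pics
cat > h.py <<'E'
import numpy as np,cv2
from plant import bot,get_image,order,spotter
def save(p,n): cv2.imwrite('pics/'+n,p['image'][:,:,::-1])
def proj(p,X):
    T=np.array(p['pose']);c=(np.atleast_2d(X)-T[:3,3])@T[:3,:3]
    return np.c_[p['cx']+p['fx']*c[:,0]/-c[:,2],p['cy']+p['fy']*-c[:,1]/-c[:,2]]
def ray(p,px,fish=False):
    T=np.array(p['pose']);u=(px[0]-p['cx'])/p['fx'];v=(px[1]-p['cy'])/p['fy']
    if fish:
        r=np.hypot(u,v)+1e-9;d=np.array([u/r*np.sin(r),-v/r*np.sin(r),-np.cos(r)])
    else: d=np.array([u,-v,-1.])
    return T[:3,3],T[:3,:3]@d
def atz(p,px,z,fish=False):
    o,d=ray(p,px,fish);return o+d*(z-o[2])/d[2]
E
python3 - <<'E'
from h import *
for n in('scene','side'):
    p=get_image(n);save(p,n+'0.png');print(n,np.round(p['pose'],3).tolist(),p['fx'],p['cx'],p['cy'],[k for k in p])
    for q in 'seal_tray seal_jar brush_holder lower_tray riser_tall riser_low cork_mat steel_box ink_stone water_pot'.split():
        for r in spotter.spot_point(p,q): print(q,np.round(r['pixel']),round(r['p'],2),np.round(atz(p,r['pixel'],{'seal_tray':.08,'brush_holder':.04}.get(q,0)),3))
print(bot.state())
E
```

```text
pics
scene [[-0.619, -0.584, 0.525, 1.186], [0.786, -0.466, 0.407, 0.424], [0.007, 0.664, 0.748, 0.948], [0.0, 0.0, 0.0, 1.0]] 377.4731994449946 316.44461780234235 193.17196768810877 ['image', 'fx', 'fy', 'cx', 'cy', 'pose', 'shot']
seal_tray [318. 167.] 0.88 [ 0.482 -0.117  0.08 ]
seal_jar [257. 177.] 0.54 [ 0.592 -0.301  0.   ]
brush_holder [415. 273.] 0.8 [0.608 0.317 0.04 ]
brush_holder [452. 302.] 0.68 [0.626 0.433 0.04 ]
brush_holder [376. 305.] 0.64 [0.753 0.283 0.04 ]
lower_tray [253. 176.] 0.86 [ 0.595 -0.316 -0.   ]
lower_tray [207. 156.] 0.82 [ 0.628 -0.516  0.   ]
lower_tray [207. 203.] 0.71 [ 0.779 -0.346  0.   ]
riser_tall [318. 184.] 0.62 [ 0.482 -0.115  0.   ]
riser_low [406. 279.] 0.74 [0.615 0.303 0.   ]
cork_mat [383. 214.] 0.68 [0.458 0.129 0.   ]
ink_stone [274. 147.] 0.6 [ 0.437 -0.362  0.   ]
ink_stone [312. 231.] 0.29 [ 0.65  -0.006  0.   ]
water_pot [455. 238.] 0.68 [ 0.399  0.351 -0.   ]
side [[-0.984, 0.11, -0.143, 0.366], [-0.18, -0.551, 0.815, 1.257], [0.011, 0.827, 0.562, 0.968], [0.0, 0.0, 0.0, 1.0]] 486.0250415343591 325.2901088929927 208.4754623336679
[... 982 characters left out ...]
6,  0.6148734 , -0.01259063,  1.423405  ,  0.00811214,
        1.10341511, -0.04037511]), 'qvel': array([-1.17856786e-03,  1.21994844e-03,  2.12480476e-04,  4.24329183e-04,
        9.21425879e-04, -2.47276028e-03, -2.47278274e-05]), 'tau': array([-2.49083969e-04, -4.58833408e+01,  2.08455082e-01, -1.66035426e+01,
       -6.12592231e-02,  1.32233856e-02,  4.51130359e-05]), 'eef_pos': array([ 0.24762701, -0.60094494,  0.21865587]), 'tcp_rot': array([-2.68422742e-05,  9.80960015e-01,  1.94209803e-01,  4.30326173e-06]), 'contact_force': array([-0.89423298,  0.24217124,  0.55294954]), 'moment': array([ 0.02853711, -0.01412306, -0.0451508 ]), 'grasp_force': 0.0, 'gripper_width': 1.001113146872088}
```

View pics/scene0.png

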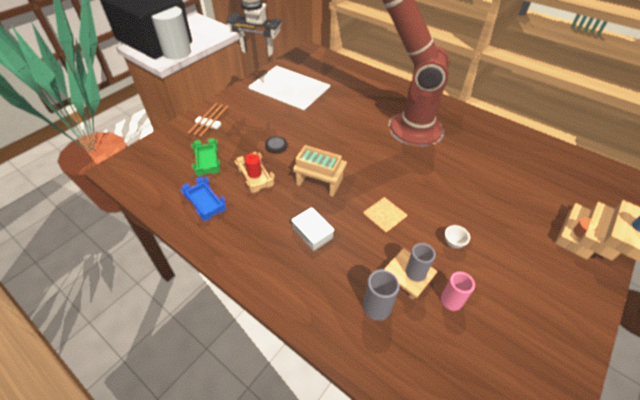

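View pics/side0.png

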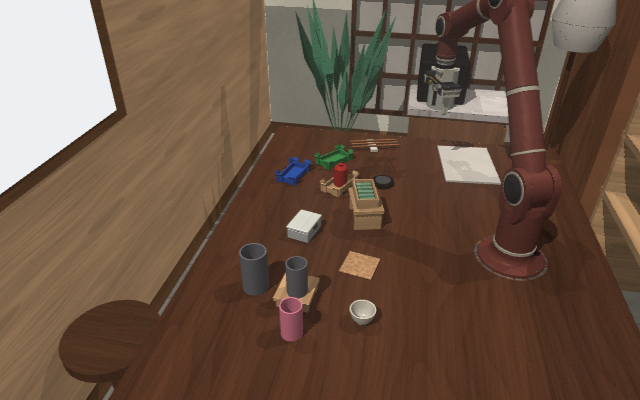

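Lower tray candidates: natural (254,173), blue (204,199) and green (206,157) in the scene view. The bamboo-coloured one is meant. Brush holder candidates: grey on the low riser (419,262), larger grey (380,295) and pink (458,291). The smaller grey one is meant.

```bash
cat >> h.py <<'E'
def yawtool(st=None):
    w,x,y,z=(st or bot.state())['tcp_rot'];return 2*np.arctan2(y,x)
def plan(pos,yaw=None):
    s=bot.state();a=yawtool(s);d=np.array(pos)-s['eef_pos']
    ex=np.array([np.cos(a),np.sin(a)]);ey=np.array([np.sin(a),-np.cos(a)])
    dz=0 if yaw is None else -((yaw-a+np.pi/2)%np.pi-np.pi/2)   # half-turn symmetric
    n=max(np.linalg.norm(d)/.0417,abs(dz)/.125)
    print('plan cm dx %.2f dy %.2f dz %.2f az %.3f rows %.1f | toolyaw %.3f pos %s'%(d[:2]@ex*100,d[:2]@ey*100,-d[2]*100,dz,n,a,np.round(s['eef_pos'],4)))
E
python3 - <<'E'
from h import *
P={n:get_image(n) for n in('scene','side')}
for q,z in [('cork_mat',.006),('riser_low',.04),('riser_tall',.08),('lower_tray',.03),('seal_tray',.115),('steel_box',.047)]:
    for n,p in P.items():
        for r in spotter.outline_of(p,q)[:2]:
            c,_=cv2.findContours(r['region'].astype(np.uint8),0,2);c=max(c,key=len)[:,0]
            if len(c)<5: continue
            w=np.array([atz(p,k,z)[:2] for k in c]).astype(np.float32)
            (cc,wh,a)=cv2.minAreaRect(w);print(q,n,round(r['p'],2),np.round(r['pixel']),np.round(cc,3),np.round(wh,3),round(a,1))
im=P['scene']['image'][140:340,170:490];cv2.imwrite('pics/crop.png',cv2.resize(im,(800,500),interpolation=3)[:,:,::-1])
plan([.53,-.27,.36],-np.pi/2+1.2)
E
```

```text
cork_mat scene 0.65 [382. 212.] [0.457 0.138] [0.105 0.104] 79.4
cork_mat side 0.78 [359. 267.] [0.455 0.137] [0.107 0.103] 79.0
riser_low scene 0.86 [404. 274.] [0.619 0.304] [0.112 0.114] 85.1
riser_low scene 0.35 [275. 144.] [ 0.455 -0.331] [0.088 0.081] 38.7
riser_low side 0.9 [309. 295.] [0.572 0.32 ] [0.134 0.032] 89.2
riser_tall scene 0.84 [322. 176.] [ 0.516 -0.073] [0.14  0.181] 47.3
riser_tall side 0.77 [368. 217.] [ 0.459 -0.057] [0.109 0.231] 13.8
riser_tall side 0.75 [339. 185.] [ 0.583 -0.207] [0.184 0.106] 73.4
lower_tray scene 0.94 [206. 158.] [ 0.65  -0.494] [0.186 0.094] 51.9
lower_tray scene 0.79 [204. 199.] [ 0.781 -0.349] [0.178 0.094] 78.2
lower_tray side 0.93 [337. 182.] [ 0.592 -0.293] [0.188 0.107] 71.2
lower_tray side 0.78 [333. 154.] [ 0.638 -0.486] [0.192 0.13 ] 53.4
seal_tray scene 0.8 [320. 159.] [ 0.487 -0.111] [0.101 0.141] 14.1
seal_tray side 0.94 [363. 192.] [ 0.472 -0.095] [0.076 0.179] 12.7
seal_tray side 0.52 [382. 181.] [ 0.417 -0.18 ] [0.067 0.086] 11.4
steel_box scene 0.62 [312. 231.] [0.67  0.009] [0.128 0.094] 76.4
steel_box scene 0.23 [316. 161.] [ 0.431 -0.155] [0.112 0.154] 13.5
steel_box side 0.92 [304. 226.] [0.65  0.028] [0.16  0.096] 78.3
plan cm dx 38.72 dy -19.85 dz -14.14 az 0.762 rows 11.0 | toolyaw 0.391 pos [ 0.2476 -0.601   0.2186]
```

View pics/crop.png

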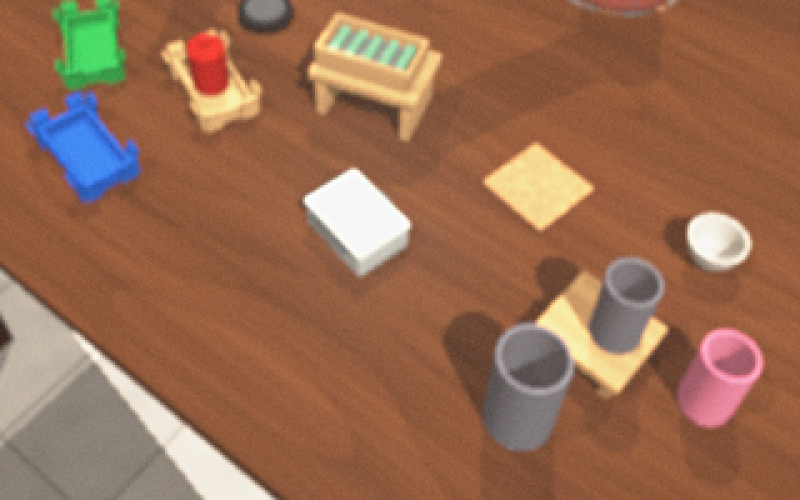

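The crop confirms it: the small grey holder stands on the low riser at crop (627,305), with the larger grey and the pink one beside it. The bamboo tray with the red jar is at crop (210,80).

Emit:
{"name": "send_rows", "arguments": {"commands": [{"dx":3,"dy":-1.6,"dz":-2,"grip":1},{"dx":6.5,"dy":-3.3,"dz":-3.5,"grip":1},{"dx":10,"dy":-5,"dz":-5,"grip":1},{"dx":13.5,"dy":-7,"dz":-6.5,"grip":1},{"dx":17,"dy":-8.8,"dz":-8,"grip":1},{"dx":20.5,"dy":-10.5,"dz":-9.5,"grip":1},{"dx":24,"dy":-12.3,"dz":-11,"grip":1},{"dx":27.5,"dy":-14,"dz":-12.5,"grip":1},{"dx":31,"dy":-15.8,"dz":-13.5,"grip":1},{"dx":34.5,"dy":-17.6,"dz":-14,"grip":1},{"dx":38.7,"dy":-19.9,"dz":-14,"grip":1},{"dx":38.7,"dy":-19.9,"dz":-14,"grip":1}]}}

```text
schema error: expected keys grip, dx, dy, dz, ax, ay, az
```

Run:
```python
from h import *
p=get_image('wrist');save(p,'w1.png');print(np.round(p['pose'],3).tolist(),p['fx'],p['cx'],p['cy'])
for q,z in [('lower_tray',.0),('seal_jar',.0),('seal_tray',.08),('riser_tall',0.0)]:
    for r in spotter.spot_point(p,q): print(q,np.round(r['pixel']),round(r['p'],2),np.round(atz(p,r['pixel'],z,True),3))
plan([.53,.17,.36])
```

```text
[[0.38, 0.892, 0.244, 0.314], [-0.925, 0.367, 0.101, -0.572], [0.0, -0.264, 0.965, 0.384], [0.0, 0.0, 0.0, 1.0]] 309.70691628693146 317.79888714321834 206.29995472985885
plan cm dx 55.48 dy -60.52 dz -14.14 az 0.000 rows 20.0 | toolyaw 0.391 pos [ 0.2476 -0.601   0.2186]
```

View pics/w1.png

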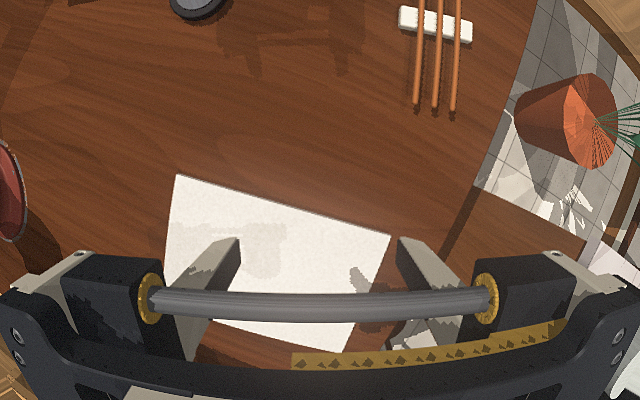

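Emit:
{"name": "send_rows", "arguments": {"commands": [{"dx":3,"dy":-1.6,"dz":-2,"ax":0,"ay":0,"az":0,"grip":1},{"dx":6.5,"dy":-3.3,"dz":-3.5,"ax":0,"ay":0,"az":0,"grip":1},{"dx":10,"dy":-5,"dz":-5,"ax":0,"ay":0,"az":0,"grip":1},{"dx":13.5,"dy":-7,"dz":-6.5,"ax":0,"ay":0,"az":0,"grip":1},{"dx":17,"dy":-8.8,"dz":-8,"ax":0,"ay":0,"az":0,"grip":1},{"dx":20.5,"dy":-10.5,"dz":-9.5,"ax":0,"ay":0,"az":0,"grip":1},{"dx":24,"dy":-12.3,"dz":-11,"ax":0,"ay":0,"az":0,"grip":1},{"dx":27.5,"dy":-14,"dz":-12.5,"ax":0,"ay":0,"az":0,"grip":1},{"dx":30,"dy":-15.4,"dz":-13.5,"ax":0,"ay":0,"az":0,"grip":1},{"dx":32,"dy":-16.5,"dz":-14,"ax":0,"ay":0,"az":0,"grip":1},{"dx":32,"dy":-16.5,"dz":-14,"ax":0,"ay":0,"az":0,"grip":1}]}}

```text
time: 2.97
eef_pos: [0.4858, -0.3202, 0.3604]
tcp_rot: [-0.001, 0.98, 0.2, 0.003]
contact_force: [0.1, 0.2, 0.2]
gripper_width: 1.0
grasp_force: 0.0
```

Run:
```python
from h import *
p=get_image('wrist');save(p,'w2.png');print(np.round(p['pose'],3).tolist())
np.save('w2.npy',p,allow_pickle=True)
for q,z in [('lower_tray',.0),('seal_jar',.0),('seal_tray',.08),('riser_tall',0.0)]:
    for r in spotter.spot_point(p,q): print(q,np.round(r['pixel']),round(r['p'],2),np.round(atz(p,r['pixel'],z,True),3))
plan([.53,.17,.36],1.2)
```

```text
[[0.391, 0.89, 0.237, 0.551], [-0.92, 0.378, 0.101, -0.291], [0.0, -0.257, 0.966, 0.526], [0.0, 0.0, 0.0, 1.0]]
lower_tray [333. 111.] 0.98 [ 0.584 -0.305  0.   ]
lower_tray [402.  24.] 0.78 [ 0.781 -0.352  0.   ]
lower_tray [448. 129.] 0.63 [ 0.644 -0.505  0.   ]
seal_jar [344. 110.] 0.91 [ 0.593 -0.321  0.   ]
seal_tray [192. 138.] 0.79 [ 0.466 -0.12   0.08 ]
plan cm dx 23.54 dy -44.21 dz -0.19 az -0.813 rows 12.0 | toolyaw 0.387 pos [ 0.4791 -0.3283  0.3581]
```

View pics/w2.png

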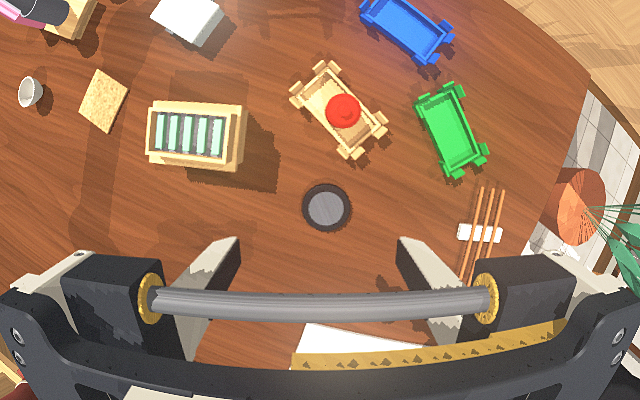

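The wrist view shows the bamboo tray with the jar at about (337,110), the seal tray at (196,137), the mat at (103,100), and the blue and green trays to the right.

Run:
```python
from h import *
plan([.50,.17,.36])
```

```text
plan cm dx 20.76 dy -45.34 dz -0.19 az 0.000 rows 12.0 | toolyaw 0.387 pos [ 0.4791 -0.3283  0.3581]
```

Emit:
{"name": "send_rows", "arguments": {"commands": [{"dx":1.7,"dy":-3.7,"dz":0,"ax":0,"ay":0,"az":0,"grip":1},{"dx":3.4,"dy":-7.5,"dz":0,"ax":0,"ay":0,"az":0,"grip":1},{"dx":5.2,"dy":-11.3,"dz":0,"ax":0,"ay":0,"az":0,"grip":1},{"dx":6.9,"dy":-15,"dz":0,"ax":0,"ay":0,"az":0,"grip":1},{"dx":8.6,"dy":-18.8,"dz":0,"ax":0,"ay":0,"az":0,"grip":1},{"dx":10.4,"dy":-22.6,"dz":0,"ax":0,"ay":0,"az":0,"grip":1},{"dx":12.1,"dy":-26.4,"dz":0,"ax":0,"ay":0,"az":0,"grip":1},{"dx":13.9,"dy":-30.2,"dz":0,"ax":0,"ay":0,"az":0,"grip":1},{"dx":15.6,"dy":-34,"dz":0,"ax":0,"ay":0,"az":0,"grip":1},{"dx":17.4,"dy":-37.8,"dz":0,"ax":0,"ay":0,"az":0,"grip":1},{"dx":19.1,"dy":-41.5,"dz":0,"ax":0,"ay":0,"az":0,"grip":1},{"dx":20.8,"dy":-45.3,"dz":0,"ax":0,"ay":0,"az":0,"grip":1}]}}

```text
time: 4.22
eef_pos: [0.5007, 0.1713, 0.3585]
tcp_rot: [0.0, 0.981, 0.192, -0.0]
contact_force: [0.6, -1.4, -0.6]
gripper_width: 1.0
grasp_force: 0.0
```

Run:
```python
from h import *
get_image('scene');get_image('scene')
p=get_image('wrist');save(p,'w3.png');print(np.round(p['pose'],3).tolist())
for q,z in [('brush_holder',.04),('riser_low',0),('cork_mat',.0),('riser_tall',0.0)]:
    for r in spotter.spot_point(p,q): print(q,np.round(r['pixel']),round(r['p'],2),np.round(atz(p,r['pixel'],z,True),3))
for q,zs in [('brush_holder',.14),('riser_low',.04),('cork_mat',.006),('riser_tall',.08),('seal_tray',.115)]:
        for r in spotter.outline_of(p,q)[:3]:
            c,_=cv2.findContours(r['region'].astype(np.uint8),0,2);c=max(c,key=len)[:,0]
            if len(c)<5: continue
            w=np.array([atz(p,k,zs,True)[:2] for k in c]).astype(np.float32)
            (cc,wh,a)=cv2.minAreaRect(w);print(q,round(r['p'],2),np.round(r['pixel']),np.round(cc,3),np.round(wh,3),round(a,1))
plan([.61,.30,.2],1.2)
```

```text
[[0.391, 0.887, 0.244, 0.565], [-0.92, 0.378, 0.098, 0.207], [-0.005, -0.263, 0.965, 0.523], [0.0, 0.0, 0.0, 1.0]]
brush_holder [261.  74.] 0.78 [0.604 0.322 0.04 ]
brush_holder [320.  18.] 0.64 [0.723 0.274 0.04 ]
brush_holder [208.  66.] 0.62 [0.589 0.412 0.04 ]
brush_holder [332. 200.] 0.62 [0.461 0.141 0.04 ]
riser_low [278.  79.] 0.91 [0.61  0.301 0.   ]
cork_mat [334. 201.] 0.81 [0.452 0.132 0.   ]
cork_mat [540. 226.] 0.33 [ 0.58  -0.307  0.   ]
riser_tall [457. 241.] 0.89 [ 0.474 -0.123  0.   ]
riser_tall [261.  74.] 0.67 [0.607 0.331 0.   ]
brush_holder 0.88 [255.  67.] [0.602 0.309] [0.074 0.057] 66.6
brush_holder 0.85 [321.  16.] [0.69  0.263] [0.052 0.066] 22.9
brush_holder 0.71 [194.  57.] [0.588 0.392] [0.084 0.052] 77.2
riser_low 0.54 [202. 172.] [0.421 0.354] [0.068 0.069] 19.6
cork_mat 0.81 [331. 199.] [0.455 0.136] [0.101 0.101] 79.8
cork_mat 0.33 [287.  83.] [0.612 0.308] [0.117 0.108] 86.1
riser_tall 0.89 [445. 236.] [ 0.497 -0.095] [0.065 0.173] 15.3
seal_tray 0.71 [468. 253.] [ 0.477 -0.109] [0.081 0.151] 13.2
plan cm dx 15.04 dy -7.85 dz 15.88 az -0.811 rows 6.5 | toolyaw 0.389 pos [0.5006 0.1704 0.3588]
```

View pics/w3.png

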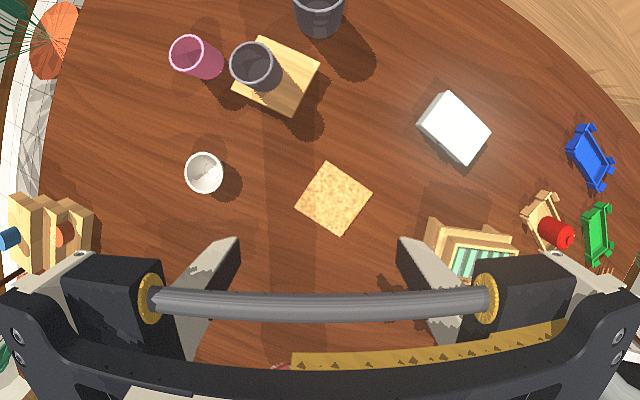

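Holder rim at (254,64), low riser around (278,77), larger grey (319,12), pink (195,57), mat (333,198). I'll turn the fingers so they close along the free diagonal.

Run:
```python
from h import *
p=get_image('wrist')
r=[r for r in spotter.outline_of(p,'brush_holder') if abs(r['pixel'][0]-255)<15][0]
c,_=cv2.findContours(r['region'].astype(np.uint8),0,2);c=max(c,key=len)[:,0]
for f in (.14,): 
  w=np.array([atz(p,k,f,True)[:2] for k in c]); o=np.array(p['pose'])[:2,3]
# far-side of rim is unaffected: fit circle r=29 to near-camera... use top hull: points nearest camera belong to base
from scipy.optimize import least_squares
th=np.linspace(0,2*np.pi,72,endpoint=False)
def model(xy):
    pts=np.r_[[[xy[0]+.029*np.cos(t),xy[1]+.029*np.sin(t),z] for z in(.04,.14) for t in th]]
    T=np.array(p['pose']);q=(pts-T[:3,3])@T[:3,:3];n=q/np.linalg.norm(q,axis=1)[:,None]
    ang=np.arccos(-n[:,2]);h=np.hypot(n[:,0],n[:,1])
    return np.c_[p['cx']+p['fx']*ang*n[:,0]/h,p['cy']-p['fx']*ang*n[:,1]/h].astype(np.float32)
def cost(xy):
    hull=cv2.convexHull(model(xy));return np.array([cv2.pointPolygonTest(hull,(float(k[0]),float(k[1])),True) for k in c])
s=least_squares(cost,[.6,.318],diff_step=1e-3,loss='soft_l1');print(s.x,np.abs(s.fun).mean())
plan([s.x[0],s.x[1],.26],2.44)
```

```text
[0.60599265 0.31753107] 0.5643968930842956
plan cm dx 15.33 dy -9.55 dz 9.88 az 1.091 rows 8.7 | toolyaw 0.390 pos [0.5005 0.171  0.3588]
```

Emit:
{"name": "send_rows", "arguments": {"commands": [{"dx":1.5,"dy":-1,"dz":0.5,"ax":0,"ay":0,"az":-0.12,"grip":1},{"dx":3,"dy":-2,"dz":1,"ax":0,"ay":0,"az":-0.24,"grip":1},{"dx":4.5,"dy":-3,"dz":1.5,"ax":0,"ay":0,"az":-0.36,"grip":1},{"dx":6,"dy":-4,"dz":2,"ax":0,"ay":0,"az":-0.48,"grip":1},{"dx":7.5,"dy":-5,"dz":2.5,"ax":0,"ay":0,"az":-0.6,"grip":1},{"dx":9,"dy":-6,"dz":3,"ax":0,"ay":0,"az":-0.72,"grip":1},{"dx":10.5,"dy":-7,"dz":3.5,"ax":0,"ay":0,"az":-0.84,"grip":1},{"dx":12,"dy":-8,"dz":4,"ax":0,"ay":0,"az":-0.96,"grip":1},{"dx":13.5,"dy":-9,"dz":5,"ax":0,"ay":0,"az":-1.08,"grip":1},{"dx":15.3,"dy":-9.5,"dz":6,"ax":0,"ay":0,"az":-1.2,"grip":1},{"dx":15.3,"dy":-9.5,"dz":7,"ax":0,"ay":0,"az":-1.32,"grip":1},{"dx":15.3,"dy":-9.5,"dz":8,"ax":0,"ay":0,"az":-1.44,"grip":1}]}}

```text
time: 5.92
eef_pos: [0.606, 0.3183, 0.2773]
tcp_rot: [-0.0, 0.607, 0.795, -0.0]
contact_force: [-0.5, -0.1, 0.4]
gripper_width: 1.0
grasp_force: 0.0
```

Emit:
{"name": "send_rows", "arguments": {"commands": [{"dx":0,"dy":0,"dz":0.5,"ax":0,"ay":0,"az":-0.12,"grip":1},{"dx":0,"dy":0,"dz":1,"ax":0,"ay":0,"az":-0.24,"grip":1},{"dx":0,"dy":0,"dz":1.5,"ax":0,"ay":0,"az":-0.36,"grip":1},{"dx":0,"dy":0,"dz":2,"ax":0,"ay":0,"az":-0.48,"grip":1},{"dx":0,"dy":0,"dz":2,"ax":0,"ay":0,"az":-0.61,"grip":1},{"dx":0,"dy":0,"dz":2,"ax":0,"ay":0,"az":-0.61,"grip":1}]}}

```text
time: 6.42
eef_pos: [0.6058, 0.317, 0.2579]
tcp_rot: [-0.001, 0.342, 0.94, -0.0]
contact_force: [0.1, 0.1, -0.1]
gripper_width: 1.0
grasp_force: 0.0
```

```bash
cat >> h.py <<'E'
from scipy.optimize import least_squares
def pj(p,pts,fish):
    T=np.array(p['pose']);q=(pts-T[:3,3])@T[:3,:3]
    if not fish: return proj(p,pts)
    n=q/np.linalg.norm(q,axis=1)[:,None];ang=np.arccos(-n[:,2]);h=np.hypot(n[:,0],n[:,1])
    return np.c_[p['cx']+p['fx']*ang*n[:,0]/h,p['cy']-p['fx']*ang*n[:,1]/h]
th=np.linspace(0,2*np.pi,72,endpoint=False)
def cyl(r,z0,z1): return np.array([[r*np.cos(t),r*np.sin(t),z] for z in(z0,z1) for t in th])
def box(a,b,z0,z1): return np.array([[x,y,z] for x in(-a/2,a/2) for y in(-b/2,b/2) for z in(z0,z1)])
def fit(ps,q,pts,x0,yaw=True):
    """silhouette fit of convex pts to outlines of q in pictures ps=[(pic,fish)]; x0=[x,y,yaw]"""
    data=[]
    for p,f in ps:
        e=pj(p,np.array([[x0[0],x0[1],pts[:,2].mean()]]),f)[0]
        R=[r for r in spotter.outline_of(p,q) if np.hypot(*(np.array(r['pixel'])-e))<45]
        if not R: print('no',q);continue
        r=min(R,key=lambda r:np.hypot(*(np.array(r['pixel'])-e)))
        c,_=cv2.findContours(r['region'].astype(np.uint8),0,2);data.append((p,f,max(c,key=len)[:,0].astype(float)))
    if not data: return None
    def cost(v):
        a=v[2]/10;R=np.array([[np.cos(a),np.sin(a)],[-np.sin(a),np.cos(a)]]);P=np.c_[pts[:,:2]@R+v[:2]/100,pts[:,2]];o=[]
        for p,f,c in data:
            m=pj(p,P,f).astype(np.float32)
            if f: pass
            h=cv2.convexHull(m);o+=[cv2.pointPolygonTest(h,(k[0],k[1]),True) for k in c if 2<k[0]<637 and 2<k[1]<397]
        return np.array(o)
    v0=np.array([x0[0]*100,x0[1]*100,x0[2]*10])
    if yaw: s=least_squares(cost,v0,diff_step=2e-3,loss='soft_l1');v=s.x
    else: s=least_squares(lambda u:cost(np.r_[u,v0[2]]),v0[:2],diff_step=2e-3,loss='soft_l1');v=np.r_[s.x,v0[2]]
    print(q,'x %.4f y %.4f yaw %.3f'%(v[0]/100,v[1]/100,v[2]/10),'res px %.2f'%np.abs(s.fun).mean());return v/[100,100,10]
E
python3 - <<'E'
from h import *
p=get_image('wrist');save(p,'w4.png')
a=get_image('scene');b=get_image('side')
v=fit([(p,1)],'brush_holder',cyl(.029,.04,.14),[.606,.3175,0],False)
w=fit([(a,0)],'brush_holder',cyl(.029,.04,.14),[.606,.3175,0],False)
w=fit([(b,0)],'brush_holder',cyl(.029,.04,.14),[.606,.3175,0],False)
plan([.606,.3175,.102],2.44);print(bot.state()['qpos'].round(2))
E
```

```text
no brush_holder
brush_holder x 0.6070 y 0.3185 yaw 0.000 res px 0.46
brush_holder x 0.6054 y 0.3191 yaw 0.000 res px 0.68
plan cm dx -0.04 dy -0.00 dz 15.70 az -0.001 rows 3.8 | toolyaw 2.439 pos [0.6057 0.3177 0.259 ]
[-0.16  0.73 -0.73  1.23  0.48  1.35  0.  ]
```

View pics/w4.png

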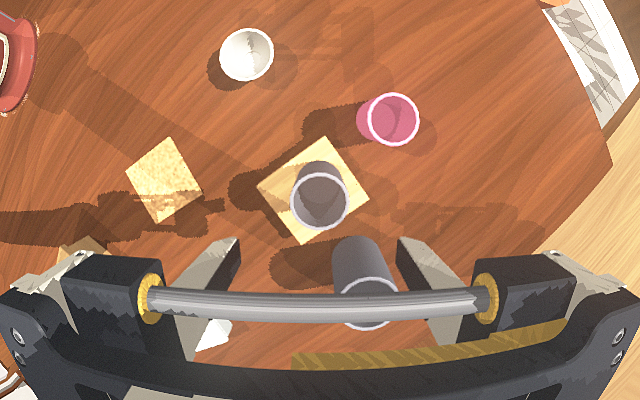

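The holder's rim is at (319,202), centred under the tool, with pink (391,119) and the larger grey (365,290) clear of the fingers. Descend and grip.

Emit:
{"name": "send_rows", "arguments": {"commands": [{"dx":0,"dy":0,"dz":3,"ax":0,"ay":0,"az":0,"grip":1},{"dx":0,"dy":0,"dz":6.5,"ax":0,"ay":0,"az":0,"grip":1},{"dx":0,"dy":0,"dz":10,"ax":0,"ay":0,"az":0,"grip":1},{"dx":0,"dy":0,"dz":13,"ax":0,"ay":0,"az":0,"grip":1},{"dx":0,"dy":0,"dz":15,"ax":0,"ay":0,"az":0,"grip":1},{"dx":0,"dy":0,"dz":16,"ax":0,"ay":0,"az":0,"grip":0.8},{"dx":0,"dy":0,"dz":16,"ax":0,"ay":0,"az":0,"grip":0.4},{"dx":0,"dy":0,"dz":16,"ax":0,"ay":0,"az":0,"grip":0.4},{"dx":0,"dy":0,"dz":16,"ax":0,"ay":0,"az":0,"grip":0.4},{"dx":0,"dy":0,"dz":16,"ax":0,"ay":0,"az":0,"grip":0.4},{"dx":0,"dy":0,"dz":16,"ax":0,"ay":0,"az":0,"grip":0.4},{"dx":0,"dy":0,"dz":16,"ax":0,"ay":0,"az":0,"grip":0.4}], "grip_force": 25}}

```text
time: 7.72
eef_pos: [0.6063, 0.3183, 0.1006]
tcp_rot: [0.001, 0.343, 0.939, 0.001]
contact_force: [-0.8, -0.3, 3.2]
gripper_width: 0.622
grasp_force: 25.0
```

Run:
```python
from h import *
s=bot.state();print(s['gripper_width'],s['grasp_force'],s['contact_force'])
plan([.456,.137,.067+.006-.006+.005],1.85)
```

```text
0.622206709954931 24.997985679656267 [-0.82317057 -0.32171521  3.174496  ]
plan cm dx -0.20 dy -23.55 dz 2.86 az 0.591 rows 5.7 | toolyaw 2.441 pos [0.6063 0.3183 0.1006]
```

Emit:
{"name": "send_rows", "arguments": {"commands": [{"dx":0,"dy":0,"dz":-2,"ax":0,"ay":0,"az":0,"grip":0.4},{"dx":0,"dy":-1,"dz":-4.5,"ax":0,"ay":0,"az":0,"grip":0.4},{"dx":0,"dy":-4,"dz":-5,"ax":0,"ay":0,"az":0,"grip":0.4},{"dx":0,"dy":-7.5,"dz":-5,"ax":0,"ay":0,"az":0,"grip":0.4},{"dx":0,"dy":-11,"dz":-5,"ax":0,"ay":0,"az":0,"grip":0.4},{"dx":0,"dy":-14.5,"dz":-5,"ax":0,"ay":0,"az":0,"grip":0.4},{"dx":-0.2,"dy":-18,"dz":-4,"ax":0,"ay":0,"az":0,"grip":0.4},{"dx":-0.2,"dy":-21,"dz":-2,"ax":0,"ay":0,"az":0,"grip":0.4},{"dx":-0.2,"dy":-23,"dz":0,"ax":0,"ay":0,"az":0,"grip":0.4},{"dx":-0.2,"dy":-23.5,"dz":1.5,"ax":0,"ay":0,"az":0,"grip":0.4},{"dx":-0.2,"dy":-23.5,"dz":2.5,"ax":0,"ay":0,"az":0,"grip":0.4},{"dx":-0.2,"dy":-23.5,"dz":2.9,"ax":0,"ay":0,"az":0,"grip":0.4}]}}

```text
time: 8.72
eef_pos: [0.4555, 0.1366, 0.0688]
tcp_rot: [-0.0, 0.343, 0.939, -0.0]
contact_force: [0.6, -0.4, -1.0]
gripper_width: 0.624
grasp_force: 25.0
```

Emit:
{"name": "send_rows", "arguments": {"commands": [{"dx":0,"dy":0,"dz":0.2,"ax":0,"ay":0,"az":0,"grip":0.4},{"dx":0,"dy":0,"dz":0.4,"ax":0,"ay":0,"az":0,"grip":0.4},{"dx":0,"dy":0,"dz":0.5,"ax":0,"ay":0,"az":0,"grip":0.4},{"dx":0,"dy":0,"dz":0.5,"ax":0,"ay":0,"az":0,"grip":0.9},{"dx":0,"dy":0,"dz":0.5,"ax":0,"ay":0,"az":0,"grip":1},{"dx":0,"dy":0,"dz":0.5,"ax":0,"ay":0,"az":0,"grip":1},{"dx":0,"dy":0,"dz":0.3,"ax":0,"ay":0,"az":0,"grip":1},{"dx":0,"dy":0,"dz":-2,"ax":0,"ay":0,"az":0,"grip":1},{"dx":0,"dy":0,"dz":-6,"ax":0,"ay":0,"az":0,"grip":1},{"dx":0,"dy":0,"dz":-10,"ax":0,"ay":0,"az":0,"grip":1},{"dx":0,"dy":0,"dz":-14,"ax":0,"ay":0,"az":0,"grip":1},{"dx":0,"dy":0,"dz":-18,"ax":0,"ay":0,"az":0,"grip":1}]}}

```text
time: 9.72
eef_pos: [0.4552, 0.1369, 0.2518]
tcp_rot: [-0.0, 0.343, 0.939, 0.0]
contact_force: [1.0, 0.2, -0.3]
gripper_width: 1.001
grasp_force: 0.0
```

Run:
```python
from h import *
a=get_image('scene');b=get_image('side');save(a,'s2.png')
fit([(a,0),(b,0)],'brush_holder',cyl(.029,.006,.106),[.457,.137,0],False)
fit([(a,0),(b,0)],'riser_low',box(.1,.11,.0,.04),[.612,.303,-.1])
fit([(a,0),(b,0)],'riser_low',box(.11,.1,.0,.04),[.612,.303,-.1])
fit([(a,0),(b,0)],'seal_jar',np.r_[cyl(.026,.005,.077)],[.593,-.321,0],False)
fit([(a,0),(b,0)],'seal_tray',box(.07,.13,.08,.115),[.476,-.115,.23])
fit([(a,0)],'riser_tall',box(.1,.15,.0,.08),[.476,-.115,.23])
fit([(a,0),(b,0)],'lower_tray',box(.09,.15,.0,.038),[.59,-.315,-.3])
plan([.54,-.26,.3],1.85)
```

```text
brush_holder x 0.4568 y 0.1386 yaw 0.000 res px 0.58
riser_low x 0.6110 y 0.2998 yaw -0.008 res px 2.88
riser_low x 0.6146 y 0.2991 yaw -0.054 res px 3.45
seal_jar x 0.5823 y -0.3211 yaw 0.000 res px 1.24
no seal_tray
seal_tray x 0.4718 y -0.1182 yaw 0.207 res px 0.75
riser_tall x 0.4183 y -0.1551 yaw 0.357 res px 3.71
lower_tray x 0.5810 y -0.3143 yaw -0.469 res px 3.22
plan cm dx -32.03 dy -24.89 dz -5.06 az 0.591 rows 9.8 | toolyaw 2.441 pos [0.4555 0.1368 0.2494]
```

Run:
```python
from h import *
plan([.575,-.315,.26],1.85)
```

```text
plan cm dx -38.26 dy -26.84 dz -1.06 az 0.591 rows 11.2 | toolyaw 2.441 pos [0.4555 0.1368 0.2494]
```

Emit:
{"name": "send_rows", "arguments": {"commands": [{"dx":-3.2,"dy":-2.2,"dz":-0.5,"ax":0,"ay":0,"az":0.05,"grip":1},{"dx":-6.4,"dy":-4.5,"dz":-1,"ax":0,"ay":0,"az":0.1,"grip":1},{"dx":-9.6,"dy":-6.7,"dz":-1,"ax":0,"ay":0,"az":0.15,"grip":1},{"dx":-12.8,"dy":-9,"dz":-1,"ax":0,"ay":0,"az":0.2,"grip":1},{"dx":-16,"dy":-11.2,"dz":-1,"ax":0,"ay":0,"az":0.25,"grip":1},{"dx":-19.2,"dy":-13.5,"dz":-1,"ax":0,"ay":0,"az":0.3,"grip":1},{"dx":-22.4,"dy":-15.7,"dz":-1,"ax":0,"ay":0,"az":0.35,"grip":1},{"dx":-25.6,"dy":-18,"dz":-1,"ax":0,"ay":0,"az":0.4,"grip":1},{"dx":-28.8,"dy":-20.2,"dz":-1,"ax":0,"ay":0,"az":0.45,"grip":1},{"dx":-32,"dy":-22.4,"dz":-1,"ax":0,"ay":0,"az":0.5,"grip":1},{"dx":-35.2,"dy":-24.7,"dz":-1,"ax":0,"ay":0,"az":0.55,"grip":1},{"dx":-38.3,"dy":-26.8,"dz":-1,"ax":0,"ay":0,"az":0.59,"grip":1}]}}

```text
time: 11.47
eef_pos: [0.5755, -0.3177, 0.2595]
tcp_rot: [-0.0, 0.603, 0.798, -0.0]
contact_force: [0.3, -0.0, -0.9]
gripper_width: 1.001
grasp_force: 0.0
```

Run:
```python
from h import *
a=get_image('scene');b=get_image('side')
p=get_image('wrist');save(p,'w5.png');np.save('w5.npy',p,allow_pickle=True)
fit([(p,1)],'seal_jar',np.r_[cyl(.026,.005,.077),cyl(.006,.09,.095)],[.585,-.321,0],False)
fit([(a,0)],'seal_jar',np.r_[cyl(.026,.005,.077),cyl(.006,.09,.095)],[.585,-.321,0],False)
fit([(b,0)],'seal_jar',np.r_[cyl(.026,.005,.077),cyl(.006,.09,.095)],[.585,-.321,0],False)
fit([(p,1)],'lower_tray',box(.09,.15,.0,.038),[.59,-.315,-.5])
plan([.585,-.32,.047])
```

```text
seal_jar x 0.5860 y -0.3154 yaw 0.000 res px 1.02
seal_jar x 0.5878 y -0.3158 yaw 0.000 res px 1.05
seal_jar x 0.5900 y -0.3236 yaw 0.000 res px 0.64
lower_tray x 0.5905 y -0.3094 yaw -0.401 res px 9.09
plan cm dx -0.96 dy 0.67 dz 21.30 az 0.000 rows 5.1 | toolyaw 1.854 pos [ 0.5759 -0.3127  0.26  ]
```

View pics/w5.png

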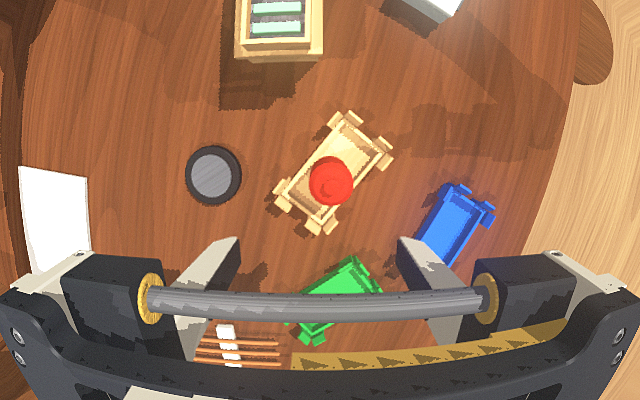

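The jar's knob is at (330,182) in the bamboo tray, centred nicely. Blue (455,225) and green (337,300) are away from the fingers.

Run:
```python
from h import *
plan([.5875,-.3175,.050])
```

```text
plan cm dx -0.79 dy 0.98 dz 21.00 az 0.000 rows 5.0 | toolyaw 1.854 pos [ 0.5759 -0.3127  0.26  ]
```

Emit:
{"name": "send_rows", "arguments": {"commands": [{"dx":-0.8,"dy":1,"dz":3.5,"ax":0,"ay":0,"az":0,"grip":1},{"dx":-0.8,"dy":1,"dz":7,"ax":0,"ay":0,"az":0,"grip":1},{"dx":-0.8,"dy":1,"dz":10.5,"ax":0,"ay":0,"az":0,"grip":1},{"dx":-0.8,"dy":1,"dz":14,"ax":0,"ay":0,"az":0,"grip":1},{"dx":-0.8,"dy":1,"dz":17.5,"ax":0,"ay":0,"az":0,"grip":1},{"dx":-0.8,"dy":1,"dz":19.5,"ax":0,"ay":0,"az":0,"grip":1},{"dx":-0.8,"dy":1,"dz":21,"ax":0,"ay":0,"az":0,"grip":0.9},{"dx":-0.8,"dy":1,"dz":21,"ax":0,"ay":0,"az":0,"grip":0.7},{"dx":-0.8,"dy":1,"dz":21,"ax":0,"ay":0,"az":0,"grip":0.6},{"dx":-0.8,"dy":1,"dz":21,"ax":0,"ay":0,"az":0,"grip":0.4},{"dx":-0.8,"dy":1,"dz":21,"ax":0,"ay":0,"az":0,"grip":0.4},{"dx":-0.8,"dy":1,"dz":21,"ax":0,"ay":0,"az":0,"grip":0.4}], "grip_force": 30}}

```text
time: 12.82
eef_pos: [0.5884, -0.3201, 0.0515]
tcp_rot: [0.001, 0.601, 0.799, 0.0]
contact_force: [0.5, -0.1, -0.3]
gripper_width: 0.622
grasp_force: 0.0
```

Emit:
{"name": "send_rows", "arguments": {"commands": [{"dx":0,"dy":0,"dz":0,"ax":0,"ay":0,"az":0,"grip":0.4},{"dx":0,"dy":0,"dz":0,"ax":0,"ay":0,"az":0,"grip":0.4},{"dx":0,"dy":0,"dz":0,"ax":0,"ay":0,"az":0,"grip":0.4}]}}

```text
time: 13.07
eef_pos: [0.5883, -0.3201, 0.051]
tcp_rot: [0.001, 0.602, 0.799, 0.0]
contact_force: [-0.6, 0.4, 4.6]
gripper_width: 0.547
grasp_force: 30.0
```

Run:
```python
from h import *
print(bot.state()['contact_force'])
plan([.53,-.05,.24]);plan([.611,.302,.24])
```

```text
[-0.62266969  0.40813843  4.63378392]
plan cm dx 27.57 dy 1.86 dz -18.90 az 0.000 rows 8.0 | toolyaw 1.851 pos [ 0.5883 -0.3201  0.051 ]
plan cm dx 59.16 dy 19.38 dz -18.90 az 0.000 rows 15.6 | toolyaw 1.851 pos [ 0.5883 -0.3201  0.051 ]
```

Emit:
{"name": "send_rows", "arguments": {"commands": [{"dx":0,"dy":0,"dz":-2,"ax":0,"ay":0,"az":0,"grip":0.4},{"dx":0,"dy":0,"dz":-5,"ax":0,"ay":0,"az":0,"grip":0.4},{"dx":0,"dy":0,"dz":-8.5,"ax":0,"ay":0,"az":0,"grip":0.4},{"dx":1,"dy":0.3,"dz":-11.5,"ax":0,"ay":0,"az":0,"grip":0.4},{"dx":3,"dy":1,"dz":-14,"ax":0,"ay":0,"az":0,"grip":0.4},{"dx":6.5,"dy":2,"dz":-15,"ax":0,"ay":0,"az":0,"grip":0.4},{"dx":10,"dy":3,"dz":-15,"ax":0,"ay":0,"az":0,"grip":0.4},{"dx":13.5,"dy":4.3,"dz":-15,"ax":0,"ay":0,"az":0,"grip":0.4},{"dx":17,"dy":5.5,"dz":-15,"ax":0,"ay":0,"az":0,"grip":0.4},{"dx":20.5,"dy":6.6,"dz":-15,"ax":0,"ay":0,"az":0,"grip":0.4},{"dx":24,"dy":7.8,"dz":-15,"ax":0,"ay":0,"az":0,"grip":0.4},{"dx":27.5,"dy":9,"dz":-15,"ax":0,"ay":0,"az":0,"grip":0.4}]}}

```text
time: 14.07
eef_pos: [0.5965, -0.0298, 0.1985]
tcp_rot: [-0.001, 0.602, 0.799, -0.001]
contact_force: [0.4, -0.2, -2.8]
gripper_width: 0.548
grasp_force: 30.0
```

Emit:
{"name": "send_rows", "arguments": {"commands": [{"dx":3.5,"dy":1.1,"dz":0,"ax":0,"ay":0,"az":0,"grip":0.4},{"dx":7,"dy":2.3,"dz":0,"ax":0,"ay":0,"az":0,"grip":0.4},{"dx":10.5,"dy":3.4,"dz":0,"ax":0,"ay":0,"az":0,"grip":0.4},{"dx":14,"dy":4.5,"dz":0,"ax":0,"ay":0,"az":0,"grip":0.4},{"dx":17,"dy":5.5,"dz":0,"ax":0,"ay":0,"az":0,"grip":0.4},{"dx":19.5,"dy":6.4,"dz":0,"ax":0,"ay":0,"az":0,"grip":0.4},{"dx":21.5,"dy":7,"dz":0,"ax":0,"ay":0,"az":0,"grip":0.4},{"dx":21.5,"dy":7,"dz":0,"ax":0,"ay":0,"az":0,"grip":0.4}]}}

```text
time: 14.73
eef_pos: [0.6029, 0.2026, 0.1987]
tcp_rot: [-0.003, 0.598, 0.802, 0.001]
contact_force: [-0.8, 1.6, -3.3]
gripper_width: 0.551
grasp_force: 30.0
```

Run:
```python
from h import *
p=get_image('wrist');save(p,'w6.png');np.save('w6.npy',p,allow_pickle=True)
fit([(p,1)],'riser_low',box(.1,.11,.04,.0400001),[.612,.303,-.1])
for r in spotter.outline_of(p,'riser_low'): print(r['pixel'],r['p'],r['region'].sum())
cv2.imwrite('pics/w6c.png',cv2.resize(p['image'][60:300,160:480],None,fx=2,fy=2)[:,:,::-1])
plan([.611,.302,.2])
```

```text
riser_low x 0.6101 y 0.3034 yaw -0.078 res px 0.83
[354.4, 106.9] 0.88 9501
plan cm dx 10.23 dy 3.55 dz -0.16 az 0.000 rows 2.6 | toolyaw 1.851 pos [0.6051 0.1938 0.1984]
```

View pics/w6.png

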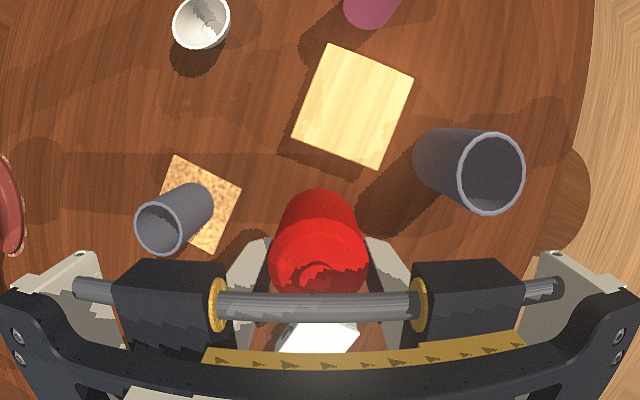

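Riser_low's top face is clear in view at (352,106), the fit gives (0.610, 0.303), and the jar hangs upright in the fingers.

Emit:
{"name": "send_rows", "arguments": {"commands": [{"dx":3,"dy":1,"dz":0,"ax":0,"ay":0,"az":0,"grip":0.4},{"dx":6,"dy":2,"dz":0,"ax":0,"ay":0,"az":0,"grip":0.4},{"dx":8.5,"dy":2.8,"dz":1,"ax":0,"ay":0,"az":0,"grip":0.4},{"dx":10.3,"dy":3.4,"dz":3,"ax":0,"ay":0,"az":0,"grip":0.4},{"dx":10.3,"dy":3.4,"dz":5,"ax":0,"ay":0,"az":0,"grip":0.4},{"dx":10.3,"dy":3.4,"dz":7,"ax":0,"ay":0,"az":0,"grip":0.4},{"dx":10.3,"dy":3.4,"dz":8.5,"ax":0,"ay":0,"az":0,"grip":0.4},{"dx":10.3,"dy":3.4,"dz":9.5,"ax":0,"ay":0,"az":0,"grip":0.4},{"dx":10.3,"dy":3.4,"dz":10.2,"ax":0,"ay":0,"az":0,"grip":0.4},{"dx":10.3,"dy":3.4,"dz":10.7,"ax":0,"ay":0,"az":0,"grip":0.4},{"dx":10.3,"dy":3.4,"dz":10.9,"ax":0,"ay":0,"az":0,"grip":0.4},{"dx":10.3,"dy":3.4,"dz":10.9,"ax":0,"ay":0,"az":0,"grip":0.4}]}}

```text
time: 15.88
eef_pos: [0.6102, 0.3032, 0.0909]
tcp_rot: [0.0, 0.602, 0.799, 0.0]
contact_force: [0.0, -0.2, -4.0]
gripper_width: 0.549
grasp_force: 30.0
```

Run:
```python
from h import *
s=bot.state();print(s['contact_force'],s['grasp_force'])
plan([.610,.303,.0865])
```

```text
[ 0.00861028 -0.150878   -4.03172944] 29.994668662548065
plan cm dx -0.02 dy -0.03 dz 0.44 az 0.000 rows 0.1 | toolyaw 1.850 pos [0.6102 0.3032 0.0909]
```

Lower gently while watching the force.

Emit:
{"name": "send_rows", "arguments": {"commands": [{"dx":0,"dy":0,"dz":0.1,"ax":0,"ay":0,"az":0,"grip":0.4},{"dx":0,"dy":0,"dz":0.2,"ax":0,"ay":0,"az":0,"grip":0.4},{"dx":0,"dy":0,"dz":0.3,"ax":0,"ay":0,"az":0,"grip":0.4},{"dx":0,"dy":0,"dz":0.35,"ax":0,"ay":0,"az":0,"grip":0.4},{"dx":0,"dy":0,"dz":0.4,"ax":0,"ay":0,"az":0,"grip":0.4},{"dx":0,"dy":0,"dz":0.4,"ax":0,"ay":0,"az":0,"grip":0.4}]}}

```text
time: 16.38
eef_pos: [0.6099, 0.3036, 0.0867]
tcp_rot: [0.0, 0.601, 0.799, 0.0]
contact_force: [-0.2, -0.3, -4.7]
gripper_width: 0.546
grasp_force: 30.0
```

Emit:
{"name": "send_rows", "arguments": {"commands": [{"dx":0,"dy":0,"dz":0.05,"ax":0,"ay":0,"az":0,"grip":0.4},{"dx":0,"dy":0,"dz":0.1,"ax":0,"ay":0,"az":0,"grip":0.4},{"dx":0,"dy":0,"dz":0.15,"ax":0,"ay":0,"az":0,"grip":0.4},{"dx":0,"dy":0,"dz":0.15,"ax":0,"ay":0,"az":0,"grip":0.4}]}}

```text
time: 16.72
eef_pos: [0.61, 0.3036, 0.086]
tcp_rot: [0.0, 0.602, 0.799, 0.0]
contact_force: [-0.6, -1.9, 1.6]
gripper_width: 0.547
grasp_force: 30.0
```

Contact made. Release and rise.

Emit:
{"name": "send_rows", "arguments": {"commands": [{"dx":0,"dy":0,"dz":0,"ax":0,"ay":0,"az":0,"grip":0.6},{"dx":0,"dy":0,"dz":0,"ax":0,"ay":0,"az":0,"grip":0.8},{"dx":0,"dy":0,"dz":0,"ax":0,"ay":0,"az":0,"grip":1},{"dx":0,"dy":0,"dz":0,"ax":0,"ay":0,"az":0,"grip":1},{"dx":0,"dy":0,"dz":0,"ax":0,"ay":0,"az":0,"grip":1},{"dx":0,"dy":0,"dz":-1,"ax":0,"ay":0,"az":0,"grip":1},{"dx":0,"dy":0,"dz":-3,"ax":0,"ay":0,"az":0,"grip":1},{"dx":0,"dy":0,"dz":-6,"ax":0,"ay":0,"az":0,"grip":1},{"dx":0,"dy":0,"dz":-9.5,"ax":0,"ay":0,"az":0,"grip":1},{"dx":0,"dy":0,"dz":-13,"ax":0,"ay":0,"az":0,"grip":1},{"dx":0,"dy":0,"dz":-16.5,"ax":0,"ay":0,"az":0,"grip":1},{"dx":0,"dy":0,"dz":-20,"ax":0,"ay":0,"az":0,"grip":1}]}}

```text
time: 17.72
eef_pos: [0.6096, 0.3035, 0.288]
tcp_rot: [0.0, 0.601, 0.799, 0.001]
contact_force: [0.8, 0.2, 0.3]
gripper_width: 1.002
grasp_force: 0.0
```

Run:
```python
from h import *
a=get_image('scene');b=get_image('side')
J=np.r_[cyl(.026,.04,.112),cyl(.006,.125,.13)]
fit([(a,0)],'seal_jar',J,[.61,.303,0],False)
fit([(b,0)],'seal_jar',J,[.61,.303,0],False)
plan([.475,-.117,.30],1.78)
```

```text
seal_jar x 0.6074 y 0.3078 yaw 0.000 res px 0.55
seal_jar x 0.6084 y 0.3034 yaw 0.000 res px 0.60
plan cm dx -36.72 dy -24.63 dz -1.29 az 0.071 rows 10.6 | toolyaw 1.851 pos [0.6101 0.304  0.2871]
```

Emit:
{"name": "send_rows", "arguments": {"commands": [{"dx":-3.3,"dy":-2.2,"dz":-0.5,"ax":0,"ay":0,"az":0,"grip":1},{"dx":-6.7,"dy":-4.5,"dz":-1,"ax":0,"ay":0,"az":0,"grip":1},{"dx":-10,"dy":-6.7,"dz":-1,"ax":0,"ay":0,"az":0.02,"grip":1},{"dx":-13.4,"dy":-9,"dz":-1,"ax":0,"ay":0,"az":0.03,"grip":1},{"dx":-16.7,"dy":-11.2,"dz":-1,"ax":0,"ay":0,"az":0.04,"grip":1},{"dx":-20,"dy":-13.4,"dz":-1,"ax":0,"ay":0,"az":0.05,"grip":1},{"dx":-23.4,"dy":-15.7,"dz":-1,"ax":0,"ay":0,"az":0.06,"grip":1},{"dx":-26.7,"dy":-17.9,"dz":-1,"ax":0,"ay":0,"az":0.07,"grip":1},{"dx":-30,"dy":-20.2,"dz":-1,"ax":0,"ay":0,"az":0.07,"grip":1},{"dx":-33.3,"dy":-22.4,"dz":-1,"ax":0,"ay":0,"az":0.07,"grip":1},{"dx":-36.7,"dy":-24.6,"dz":-1,"ax":0,"ay":0,"az":0.07,"grip":1},{"dx":-36.7,"dy":-24.6,"dz":-1,"ax":0,"ay":0,"az":0.07,"grip":1}]}}

```text
time: 18.92
eef_pos: [0.4708, -0.128, 0.2929]
tcp_rot: [-0.001, 0.635, 0.772, -0.004]
contact_force: [0.0, -0.9, -0.0]
gripper_width: 1.001
grasp_force: 0.0
```

Run:
```python
from h import *
a=get_image('scene');b=get_image('side')
p=get_image('wrist');save(p,'w7.png')
B=box(.07,.13,.08,.115)
fit([(p,1)],'seal_tray',B,[.475,-.117,.2])
fit([(a,0)],'seal_tray',B,[.475,-.117,.2])
fit([(p,1)],'lower_tray',np.r_[box(.09,.106,.03,.038),box(.05,.15,.03,.038),box(.07,.13,0,.03)],[.59,-.315,-.48])
plan([.475,-.117,.08],np.pi/2+.21)
```

```text
seal_tray x 0.4737 y -0.1212 yaw 0.254 res px 0.56
seal_tray x 0.4751 y -0.1214 yaw 0.254 res px 0.49
lower_tray x 0.5895 y -0.3082 yaw -0.385 res px 1.92
plan cm dx -0.17 dy -0.05 dz 21.48 az 0.004 rows 5.2 | toolyaw 1.784 pos [ 0.4751 -0.1152  0.2948]
```

View pics/w7.png

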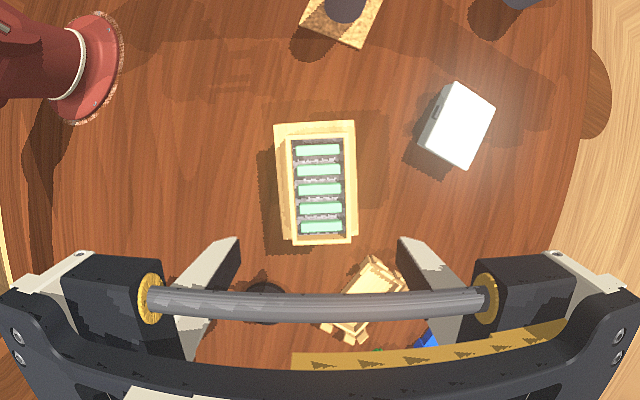

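The seal tray is at (318,187), square in the fingers' span. The fit gives (0.4745, -0.121) with yaw 0.254.

Run:
```python
from h import *
plan([.4745,-.121,.085],np.pi/2+.254)
```

```text
plan cm dx -0.55 dy -0.18 dz 20.98 az -0.040 rows 5.0 | toolyaw 1.784 pos [ 0.4751 -0.1152  0.2948]
```

Emit:
{"name": "send_rows", "arguments": {"commands": [{"dx":-0.5,"dy":-0.2,"dz":3.5,"ax":0,"ay":0,"az":-0.04,"grip":1},{"dx":-0.5,"dy":-0.2,"dz":7,"ax":0,"ay":0,"az":-0.04,"grip":1},{"dx":-0.5,"dy":-0.2,"dz":10.5,"ax":0,"ay":0,"az":-0.04,"grip":1},{"dx":-0.5,"dy":-0.2,"dz":14,"ax":0,"ay":0,"az":-0.04,"grip":1},{"dx":-0.5,"dy":-0.2,"dz":17.5,"ax":0,"ay":0,"az":-0.04,"grip":1},{"dx":-0.5,"dy":-0.2,"dz":19.5,"ax":0,"ay":0,"az":-0.04,"grip":1},{"dx":-0.5,"dy":-0.2,"dz":20.5,"ax":0,"ay":0,"az":-0.04,"grip":1},{"dx":-0.5,"dy":-0.2,"dz":20.9,"ax":0,"ay":0,"az":-0.04,"grip":1},{"dx":-0.5,"dy":-0.2,"dz":20.9,"ax":0,"ay":0,"az":-0.04,"grip":0.8},{"dx":-0.5,"dy":-0.2,"dz":20.9,"ax":0,"ay":0,"az":-0.04,"grip":0.6},{"dx":-0.5,"dy":-0.2,"dz":20.9,"ax":0,"ay":0,"az":-0.04,"grip":0.6},{"dx":-0.5,"dy":-0.2,"dz":20.9,"ax":0,"ay":0,"az":-0.04,"grip":0.6}]}}

```text
time: 20.22
eef_pos: [0.475, -0.1226, 0.0875]
tcp_rot: [0.001, 0.613, 0.79, 0.001]
contact_force: [-0.0, -0.4, -0.1]
gripper_width: 0.762
grasp_force: 0.0
```

Emit:
{"name": "send_rows", "arguments": {"commands": [{"dx":0,"dy":0,"dz":0,"ax":0,"ay":0,"az":0,"grip":0.6},{"dx":0,"dy":0,"dz":0,"ax":0,"ay":0,"az":0,"grip":0.6},{"dx":0,"dy":0,"dz":0,"ax":0,"ay":0,"az":0,"grip":0.6}]}}

```text
time: 20.47
eef_pos: [0.475, -0.1227, 0.0874]
tcp_rot: [0.001, 0.613, 0.79, 0.0]
contact_force: [-0.5, -0.8, 6.5]
gripper_width: 0.749
grasp_force: 30.0
```

Run:
```python
from h import *
s=bot.state();print(s['contact_force'],s['grasp_force'])
p=get_image('wrist');save(p,'w8.png')
# where to put: camera ahead, so stop short/over
plan([.58,-.33,.20],np.pi/2-.40)
```

```text
[-0.5093537  -0.8383112   6.47267765] 30.000226199626923
plan cm dx -22.69 dy 5.04 dz -11.26 az 0.650 rows 6.2 | toolyaw 1.821 pos [ 0.4751 -0.1226  0.0874]
```

Run:
```python
from h import *
plan([.535,-.425,.25],np.pi/2-.42)
```

```text
plan cm dx -30.78 dy -1.67 dz -16.26 az 0.670 rows 8.4 | toolyaw 1.821 pos [ 0.4751 -0.1226  0.0874]
```

Emit:
{"name": "send_rows", "arguments": {"commands": [{"dx":0,"dy":0,"dz":-2,"ax":0,"ay":0,"az":0,"grip":0.6},{"dx":0,"dy":0,"dz":-5,"ax":0,"ay":0,"az":0,"grip":0.6},{"dx":-2,"dy":-0.1,"dz":-8,"ax":0,"ay":0,"az":0.06,"grip":0.6},{"dx":-5,"dy":-0.3,"dz":-10,"ax":0,"ay":0,"az":0.14,"grip":0.6},{"dx":-8.5,"dy":-0.5,"dz":-12,"ax":0,"ay":0,"az":0.22,"grip":0.6},{"dx":-12,"dy":-0.7,"dz":-13,"ax":0,"ay":0,"az":0.3,"grip":0.6},{"dx":-15.5,"dy":-0.9,"dz":-14,"ax":0,"ay":0,"az":0.38,"grip":0.6},{"dx":-19,"dy":-1.1,"dz":-15,"ax":0,"ay":0,"az":0.46,"grip":0.6},{"dx":-22.5,"dy":-1.3,"dz":-16,"ax":0,"ay":0,"az":0.54,"grip":0.6},{"dx":-26,"dy":-1.5,"dz":-16,"ax":0,"ay":0,"az":0.62,"grip":0.6},{"dx":-29,"dy":-1.7,"dz":-16,"ax":0,"ay":0,"az":0.67,"grip":0.6},{"dx":-30.8,"dy":-1.7,"dz":-16,"ax":0,"ay":0,"az":0.67,"grip":0.6}]}}

```text
time: 21.52
eef_pos: [0.5316, -0.4299, 0.2446]
tcp_rot: [-0.0, 0.841, 0.541, -0.002]
contact_force: [-0.2, -0.2, -2.1]
gripper_width: 0.756
grasp_force: 30.0
```

Emit:
{"name": "send_rows", "arguments": {"commands": [{"dx":0,"dy":0,"dz":0,"ax":0,"ay":0,"az":0,"grip":0.6},{"dx":0,"dy":0,"dz":0,"ax":0,"ay":0,"az":0,"grip":0.6},{"dx":0,"dy":0,"dz":0,"ax":0,"ay":0,"az":0,"grip":0.6}]}}

```text
time: 21.77
eef_pos: [0.5335, -0.4234, 0.2451]
tcp_rot: [-0.002, 0.839, 0.545, 0.0]
contact_force: [0.0, 0.4, -3.4]
gripper_width: 0.75
grasp_force: 30.0
```

Run:
```python
from h import *
p=get_image('wrist');cv2.imwrite('pics/w9.png',cv2.resize(p['image'][30:330,160:560],None,fx=2,fy=2)[:,:,::-1]);np.save('w9.npy',p,allow_pickle=True)
L=np.r_[box(.09,.130,.038,.0381),box(.07,.15,.038,.0381)]
L=np.r_[box(.09,.130,.03,.038),box(.07,.15,.03,.038),box(.07,.13,0,.022)]
for x0 in([.59,-.312,-.45],): v=fit([(p,1)],'lower_tray',L,x0)
q=pj(p,np.array([[v[0],v[1],.022]]),1);print(q)
plan([v[0],v[1],.25],np.pi/2+v[2])
```

```text
lower_tray x 0.5892 y -0.3121 yaw -0.446 res px 5.73
[[323.78330154  83.46986507]]
plan cm dx 12.38 dy 0.55 dz -0.39 az 0.029 rows 3.0 | toolyaw 1.153 pos [ 0.534  -0.4231  0.2461]
```

View pics/w9.png

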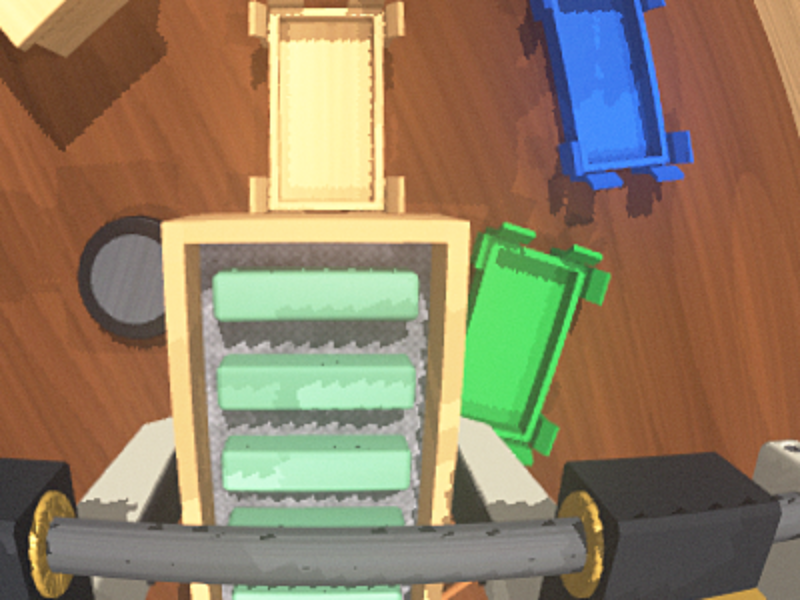

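The bamboo tray's rim corners are at crop (271,10), (383,10), (385,208) and (268,208). The held tray's front top corners are at crop (163,222) and (469,220). I'll measure both from the same image.

Run:
```python
from h import *
p=np.load('w9.npy',allow_pickle=True).item();s=bot.state()
full=lambda c:[160+c[0]/2,30+c[1]/2]
a=s=None
st=bot.state();t=st['eef_pos'];a=yawtool(st);ex=np.array([np.cos(a),np.sin(a)]);ey=np.array([np.sin(a),-np.cos(a)])
rim=np.array([atz(p,full(c),.022,True)[:2] for c in[(271,10),(383,10),(385,208),(268,208)]])
rt=np.c_[(rim-t[:2])@ex,(rim-t[:2])@ey]*1000;print('rim in tool mm',rt.round(1))
m=rt.mean(0);f=rt[:2].mean(0);n=rt[2:].mean(0);print('centre',m,'len',f-n,'widths',rt[1]-rt[0],rt[2]-rt[3])
h=np.array([atz(p,full(c),t[2]-.0074+.035,True)[:2] for c in[(163,222),(469,220)]])
ht=np.c_[(h-t[:2])@ex,(h-t[:2])@ey]*1000;print('held front corners',ht.round(1))
h=np.array([atz(p,full(c),.038,True)[:2] for c in[(249,2),(405,2),(405,210),(250,210)]])
ht=np.c_[(h-t[:2])@ex,(h-t[:2])@ey]*1000;print('lug pts',ht.round(1), ht.mean(0))
```

```text
rim in tool mm [[188.  -29.5]
 [188.3  40.3]
 [ 60.4  41.3]
 [ 60.3 -31.7]]
centre [124.25881902   5.09930296] len [127.77985215   0.55584273] widths [ 0.30462051 69.81989006] [6.29454771e-02 7.30028602e+01]
held front corners [[ 65.6 -35.6]
 [ 65.9  33. ]]
lug pts [[189.  -41.6]
 [189.4  52. ]
 [ 59.9  51.7]
 [ 59.8 -41.3]] [124.53058168   5.20150677]
```

Emit:
{"name": "send_rows", "arguments": {"commands": [{"dx":2.5,"dy":0.2,"dz":0,"ax":0,"ay":0,"az":0,"grip":0.6},{"dx":5.5,"dy":0.4,"dz":0,"ax":0,"ay":0,"az":0,"grip":0.6},{"dx":8.5,"dy":0.58,"dz":1.5,"ax":0,"ay":0,"az":0,"grip":0.6},{"dx":11,"dy":0.58,"dz":4,"ax":0,"ay":0,"az":0,"grip":0.6},{"dx":12.37,"dy":0.58,"dz":7,"ax":0,"ay":0,"az":0,"grip":0.6},{"dx":12.37,"dy":0.58,"dz":10,"ax":0,"ay":0,"az":0,"grip":0.6},{"dx":12.37,"dy":0.58,"dz":13,"ax":0,"ay":0,"az":0,"grip":0.6},{"dx":12.37,"dy":0.58,"dz":15.5,"ax":0,"ay":0,"az":0,"grip":0.6},{"dx":12.37,"dy":0.58,"dz":17.5,"ax":0,"ay":0,"az":0,"grip":0.6},{"dx":12.37,"dy":0.58,"dz":18.8,"ax":0,"ay":0,"az":0,"grip":0.6},{"dx":12.37,"dy":0.58,"dz":18.8,"ax":0,"ay":0,"az":0,"grip":0.6},{"dx":12.37,"dy":0.58,"dz":18.8,"ax":0,"ay":0,"az":0,"grip":0.6}]}}

```text
time: 22.87
eef_pos: [0.5898, -0.3139, 0.0585]
tcp_rot: [-0.0, 0.839, 0.545, 0.0]
contact_force: [-0.7, -0.4, -2.0]
gripper_width: 0.751
grasp_force: 30.0
```

Run:
```python
from h import *
t=np.array([.534,-.4231]);a=1.153
tgt=t+.1237*np.array([np.cos(a),np.sin(a)])+.0058*np.array([np.sin(a),-np.cos(a)])
print(tgt,bot.state()['contact_force']);plan([*tgt,.0294],a)
p=get_image('wrist');cv2.imwrite('pics/w10.png',cv2.resize(p['image'][60:360,160:480],None,fx=2,fy=2)[:,:,::-1])
```

```text
[ 0.58949206 -0.31239335] [-0.71387001 -0.43050548 -2.04265921]
plan cm dx 0.13 dy -0.09 dz 2.91 az -0.001 rows 0.7 | toolyaw 1.152 pos [ 0.5898 -0.3139  0.0585]
```

View pics/w10.png

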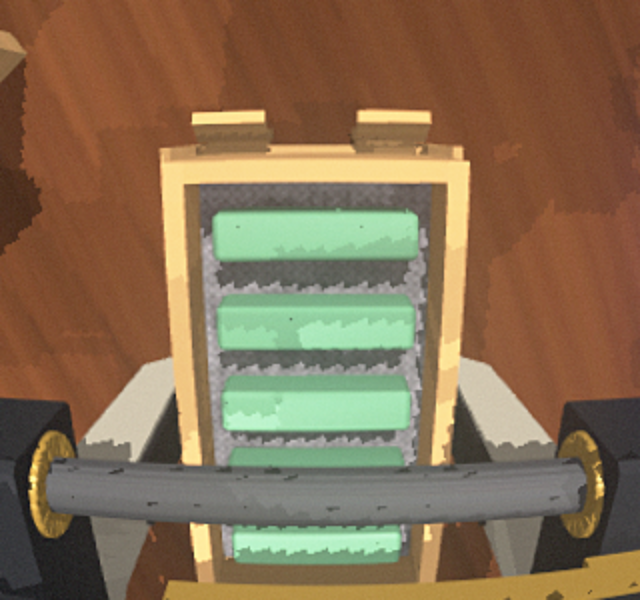

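The short-side lugs at crop (230,130) and (392,130) show beyond the held tray, about 1 mm left of its centre. That matches the planned correction. Lower slowly.

Emit:
{"name": "send_rows", "arguments": {"commands": [{"dx":0.1,"dy":-0.09,"dz":0.4,"ax":0,"ay":0,"az":0,"grip":0.6},{"dx":0.1,"dy":-0.09,"dz":0.8,"ax":0,"ay":0,"az":0,"grip":0.6},{"dx":0.1,"dy":-0.09,"dz":1.2,"ax":0,"ay":0,"az":0,"grip":0.6},{"dx":0.1,"dy":-0.09,"dz":1.5,"ax":0,"ay":0,"az":0,"grip":0.6},{"dx":0.1,"dy":-0.09,"dz":1.8,"ax":0,"ay":0,"az":0,"grip":0.6},{"dx":0.1,"dy":-0.09,"dz":2,"ax":0,"ay":0,"az":0,"grip":0.6},{"dx":0.1,"dy":-0.09,"dz":2.2,"ax":0,"ay":0,"az":0,"grip":0.6},{"dx":0.1,"dy":-0.09,"dz":2.3,"ax":0,"ay":0,"az":0,"grip":0.6}]}}

```text
time: 23.58
eef_pos: [0.589, -0.3132, 0.0348]
tcp_rot: [-0.0, 0.839, 0.544, -0.0]
contact_force: [-0.1, 0.3, -2.7]
gripper_width: 0.756
grasp_force: 30.0
```

Underside at about 27 mm and no contact, so it is inside the lugs. Continue.

Emit:
{"name": "send_rows", "arguments": {"commands": [{"dx":0,"dy":0,"dz":0.15,"ax":0,"ay":0,"az":0,"grip":0.6},{"dx":0,"dy":0,"dz":0.3,"ax":0,"ay":0,"az":0,"grip":0.6},{"dx":0,"dy":0,"dz":0.4,"ax":0,"ay":0,"az":0,"grip":0.6},{"dx":0,"dy":0,"dz":0.5,"ax":0,"ay":0,"az":0,"grip":0.6},{"dx":0,"dy":0,"dz":0.55,"ax":0,"ay":0,"az":0,"grip":0.6},{"dx":0,"dy":0,"dz":0.55,"ax":0,"ay":0,"az":0,"grip":0.6}]}}

```text
time: 24.08
eef_pos: [0.5892, -0.3132, 0.0297]
tcp_rot: [0.0, 0.839, 0.544, 0.0]
contact_force: [-0.6, -0.0, -3.6]
gripper_width: 0.748
grasp_force: 30.0
```

Emit:
{"name": "send_rows", "arguments": {"commands": [{"dx":0,"dy":0,"dz":0.05,"ax":0,"ay":0,"az":0,"grip":0.6},{"dx":0,"dy":0,"dz":0.1,"ax":0,"ay":0,"az":0,"grip":0.6},{"dx":0,"dy":0,"dz":0.15,"ax":0,"ay":0,"az":0,"grip":0.6},{"dx":0,"dy":0,"dz":0.15,"ax":0,"ay":0,"az":0,"grip":0.6}]}}

```text
time: 24.42
eef_pos: [0.5892, -0.3133, 0.0296]
tcp_rot: [0.0, 0.839, 0.544, 0.0]
contact_force: [-2.7, 1.8, 4.4]
gripper_width: 0.751
grasp_force: 30.0
```

It rests on the rim: TCP 29.6 mm puts the underside at 22.2 mm. Release and rise.

Emit:
{"name": "send_rows", "arguments": {"commands": [{"dx":0,"dy":0,"dz":0,"ax":0,"ay":0,"az":0,"grip":0.85},{"dx":0,"dy":0,"dz":0,"ax":0,"ay":0,"az":0,"grip":1},{"dx":0,"dy":0,"dz":0,"ax":0,"ay":0,"az":0,"grip":1},{"dx":0,"dy":0,"dz":0,"ax":0,"ay":0,"az":0,"grip":1},{"dx":0,"dy":0,"dz":-1,"ax":0,"ay":0,"az":0,"grip":1},{"dx":0,"dy":0,"dz":-3,"ax":0,"ay":0,"az":0,"grip":1},{"dx":0,"dy":0,"dz":-6,"ax":0,"ay":0,"az":0,"grip":1},{"dx":0,"dy":0,"dz":-9.5,"ax":0,"ay":0,"az":0,"grip":1},{"dx":0,"dy":0,"dz":-13,"ax":0,"ay":0,"az":0,"grip":1},{"dx":0,"dy":0,"dz":-16.5,"ax":0,"ay":0,"az":0,"grip":1},{"dx":0,"dy":0,"dz":-20,"ax":0,"ay":0,"az":0,"grip":1},{"dx":0,"dy":0,"dz":-22,"ax":0,"ay":0,"az":0,"grip":1}]}}

```text
time: 25.42
eef_pos: [0.5908, -0.3136, 0.254]
tcp_rot: [0.003, 0.839, 0.544, 0.002]
contact_force: [1.1, 0.2, -0.1]
gripper_width: 0.999
grasp_force: 0.0
```

Run:
```python
from h import *
a=get_image('scene');b=get_image('side');p=get_image('wrist')
B=box(.07,.13,.022,.057)
for q,f in((p,1),(a,0),(b,0)): fit([(q,f)],'seal_tray',B,[.589,-.3125,-.42])
fit([(a,0)],'riser_tall',box(.1,.15,.0799,.08),[.475,-.121,.25])
for q,f in((a,0),(b,0)): fit([(q,f)],'brush_holder',cyl(.029,.006,.106),[.4565,.138,0],False)
plan([.4555,.137,.25],1.85)
```

```text
seal_tray x 0.5887 y -0.3109 yaw -0.405 res px 0.66
seal_tray x 0.5890 y -0.3115 yaw -0.423 res px 0.77
seal_tray x 0.5883 y -0.3112 yaw -0.379 res px 0.72
riser_tall x 0.4791 y -0.1098 yaw 0.284 res px 2.15
brush_holder x 0.4559 y 0.1371 yaw 0.000 res px 0.87
brush_holder x 0.4564 y 0.1376 yaw 0.000 res px 0.83
plan cm dx 35.68 dy -30.47 dz -0.36 az -0.699 rows 11.3 | toolyaw 1.151 pos [ 0.5883 -0.313   0.2464]
```

Emit:
{"name": "send_rows", "arguments": {"commands": [{"dx":3,"dy":-2.5,"dz":0,"ax":0,"ay":0,"az":-0.06,"grip":1},{"dx":6,"dy":-5.1,"dz":0,"ax":0,"ay":0,"az":-0.12,"grip":1},{"dx":9,"dy":-7.7,"dz":0,"ax":0,"ay":0,"az":-0.18,"grip":1},{"dx":12,"dy":-10.2,"dz":0,"ax":0,"ay":0,"az":-0.24,"grip":1},{"dx":15,"dy":-12.8,"dz":0,"ax":0,"ay":0,"az":-0.3,"grip":1},{"dx":18,"dy":-15.4,"dz":0,"ax":0,"ay":0,"az":-0.36,"grip":1},{"dx":21,"dy":-17.9,"dz":0,"ax":0,"ay":0,"az":-0.42,"grip":1},{"dx":24,"dy":-20.5,"dz":0,"ax":0,"ay":0,"az":-0.48,"grip":1},{"dx":27,"dy":-23.1,"dz":0,"ax":0,"ay":0,"az":-0.54,"grip":1},{"dx":30,"dy":-25.6,"dz":0,"ax":0,"ay":0,"az":-0.6,"grip":1},{"dx":33,"dy":-28.2,"dz":0,"ax":0,"ay":0,"az":-0.66,"grip":1},{"dx":35.7,"dy":-30.5,"dz":0,"ax":0,"ay":0,"az":-0.7,"grip":1}]}}

```text
time: 26.87
eef_pos: [0.4548, 0.1392, 0.2479]
tcp_rot: [-0.0, 0.6, 0.8, -0.0]
contact_force: [0.7, 0.2, -0.8]
gripper_width: 1.004
grasp_force: 0.0
```

Run:
```python
from h import *
a=get_image('scene');a=get_image('scene');plan([.456,.1372,.067],1.85)
fit([(a,0)],'riser_tall',box(.1,.15,.0799,.08),[.475,-.121,.25])
```

```text
plan cm dx -0.75 dy 0.05 dz 18.15 az 0.014 rows 4.4 | toolyaw 1.864 pos [0.4533 0.1442 0.2485]
riser_tall x 0.4806 y -0.1078 yaw 0.317 res px 2.72
```

Run:
```python
from h import *
for i in range(4): get_image('side')
plan([.456,.1372,.067],1.85)
```

```text
plan cm dx 0.21 dy -0.01 dz 18.07 az -0.003 rows 4.3 | toolyaw 1.847 pos [0.4566 0.1352 0.2477]
```

Emit:
{"name": "send_rows", "arguments": {"commands": [{"dx":0.1,"dy":0,"dz":3.5,"ax":0,"ay":0,"az":0,"grip":1},{"dx":0.1,"dy":0,"dz":7,"ax":0,"ay":0,"az":0,"grip":1},{"dx":0.1,"dy":0,"dz":10.5,"ax":0,"ay":0,"az":0,"grip":1},{"dx":0.1,"dy":0,"dz":14,"ax":0,"ay":0,"az":0,"grip":1},{"dx":0.1,"dy":0,"dz":16.5,"ax":0,"ay":0,"az":0,"grip":1},{"dx":0.1,"dy":0,"dz":17.8,"ax":0,"ay":0,"az":0,"grip":1},{"dx":0.1,"dy":0,"dz":17.8,"ax":0,"ay":0,"az":0,"grip":0.7},{"dx":0.1,"dy":0,"dz":17.8,"ax":0,"ay":0,"az":0,"grip":0.4},{"dx":0.1,"dy":0,"dz":17.8,"ax":0,"ay":0,"az":0,"grip":0.4},{"dx":0.1,"dy":0,"dz":17.8,"ax":0,"ay":0,"az":0,"grip":0.4},{"dx":0.1,"dy":0,"dz":17.8,"ax":0,"ay":0,"az":0,"grip":0.4},{"dx":0.1,"dy":0,"dz":17.8,"ax":0,"ay":0,"az":0,"grip":0.4}], "grip_force": 25}}

```text
time: 28.22
eef_pos: [0.4567, 0.1381, 0.0711]
tcp_rot: [0.001, 0.602, 0.799, 0.001]
contact_force: [1.2, -0.5, 0.4]
gripper_width: 0.621
grasp_force: 20.5
```

Run:
```python
from h import *
s=bot.state();print(s['contact_force'],s['grasp_force'])
plan([.52,-.20,.24],1.85)
```

```text
[ 1.15439688 -0.47292005  0.36851561] 20.49244479741901
plan cm dx -34.25 dy -3.24 dz -16.89 az 0.000 rows 9.2 | toolyaw 1.850 pos [0.4567 0.1381 0.0711]
```

Emit:
{"name": "send_rows", "arguments": {"commands": [{"dx":0,"dy":0,"dz":0,"ax":0,"ay":0,"az":0,"grip":0.4},{"dx":0,"dy":0,"dz":-2,"ax":0,"ay":0,"az":0,"grip":0.4},{"dx":0,"dy":0,"dz":-6,"ax":0,"ay":0,"az":0,"grip":0.4},{"dx":0,"dy":0,"dz":-10,"ax":0,"ay":0,"az":0,"grip":0.4},{"dx":-2,"dy":-0.2,"dz":-13.5,"ax":0,"ay":0,"az":0,"grip":0.4},{"dx":-5.5,"dy":-0.5,"dz":-15.5,"ax":0,"ay":0,"az":0,"grip":0.4},{"dx":-9.5,"dy":-0.9,"dz":-16.9,"ax":0,"ay":0,"az":0,"grip":0.4},{"dx":-13.5,"dy":-1.3,"dz":-16.9,"ax":0,"ay":0,"az":0,"grip":0.4},{"dx":-17.5,"dy":-1.6,"dz":-16.9,"ax":0,"ay":0,"az":0,"grip":0.4},{"dx":-21.5,"dy":-2,"dz":-16.9,"ax":0,"ay":0,"az":0,"grip":0.4},{"dx":-25.5,"dy":-2.4,"dz":-16.9,"ax":0,"ay":0,"az":0,"grip":0.4},{"dx":-29.5,"dy":-2.8,"dz":-16.9,"ax":0,"ay":0,"az":0,"grip":0.4}]}}

```text
time: 29.22
eef_pos: [0.5098, -0.1552, 0.2391]
tcp_rot: [-0.0, 0.602, 0.799, -0.0]
contact_force: [1.0, -0.6, -1.6]
gripper_width: 0.617
grasp_force: 25.0
```

Emit:
{"name": "send_rows", "arguments": {"commands": [{"dx":-3.5,"dy":-0.3,"dz":0,"ax":0,"ay":0,"az":0,"grip":0.4},{"dx":-6.5,"dy":-0.5,"dz":0,"ax":0,"ay":0,"az":0,"grip":0.4},{"dx":-8,"dy":-0.6,"dz":0,"ax":0,"ay":0,"az":0,"grip":0.4},{"dx":-8,"dy":-0.6,"dz":0,"ax":0,"ay":0,"az":0,"grip":0.4},{"dx":-8,"dy":-0.6,"dz":0,"ax":0,"ay":0,"az":0,"grip":0.4},{"dx":-8,"dy":-0.6,"dz":0,"ax":0,"ay":0,"az":0,"grip":0.4}]}}

```text
time: 29.72
eef_pos: [0.5268, -0.2286, 0.2392]
tcp_rot: [-0.001, 0.6, 0.8, 0.001]
contact_force: [0.7, 0.6, -1.7]
gripper_width: 0.621
grasp_force: 25.0
```

Run:
```python
from h import *
p=get_image('wrist');save(p,'w11.png')
v=fit([(p,1)],'riser_tall',box(.1,.15,.0799,.08),[.475,-.121,.25])
a=get_image('scene');fit([(a,0)],'riser_tall',np.r_[box(.1,.15,.07,.08)],[.475,-.121,.25])
print(pj(p,box(.1,.15,.08,.08)[:1]*0+[v[0],v[1],.08],1))
plan([v[0],v[1],.24],1.85)
```

```text
riser_tall x 0.4699 y -0.1170 yaw 0.268 res px 0.68
riser_tall x 0.4770 y -0.1114 yaw 0.307 res px 2.19
[[295.89959081  77.68701647]]
plan cm dx 12.42 dy -2.33 dz -0.05 az 0.004 rows 3.0 | toolyaw 1.854 pos [ 0.527  -0.2297  0.2395]
```

View pics/w11.png

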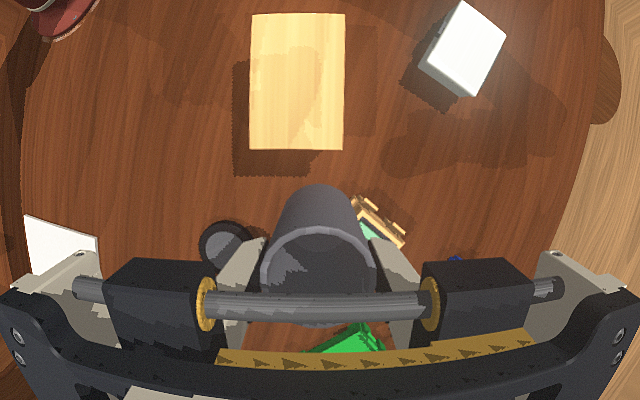

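Tall riser top is a clean rectangle, 249–345 × 13–150, centre about (297,81). The fit agrees: (0.470, -0.117).

Emit:
{"name": "send_rows", "arguments": {"commands": [{"dx":3,"dy":-0.6,"dz":0,"ax":0,"ay":0,"az":0,"grip":0.4},{"dx":6,"dy":-1.2,"dz":0,"ax":0,"ay":0,"az":0,"grip":0.4},{"dx":9,"dy":-1.8,"dz":0,"ax":0,"ay":0,"az":0,"grip":0.4},{"dx":11.5,"dy":-2.2,"dz":1,"ax":0,"ay":0,"az":0,"grip":0.4},{"dx":12.4,"dy":-2.3,"dz":3,"ax":0,"ay":0,"az":0,"grip":0.4},{"dx":12.4,"dy":-2.3,"dz":5,"ax":0,"ay":0,"az":0,"grip":0.4},{"dx":12.4,"dy":-2.3,"dz":6.5,"ax":0,"ay":0,"az":0,"grip":0.4},{"dx":12.4,"dy":-2.3,"dz":8,"ax":0,"ay":0,"az":0,"grip":0.4},{"dx":12.4,"dy":-2.3,"dz":8.7,"ax":0,"ay":0,"az":0,"grip":0.4},{"dx":12.4,"dy":-2.3,"dz":9,"ax":0,"ay":0,"az":0,"grip":0.4},{"dx":12.4,"dy":-2.3,"dz":9.2,"ax":0,"ay":0,"az":0,"grip":0.4},{"dx":12.4,"dy":-2.3,"dz":9.2,"ax":0,"ay":0,"az":0,"grip":0.4}]}}

```text
time: 30.92
eef_pos: [0.4709, -0.1187, 0.1475]
tcp_rot: [0.0, 0.601, 0.799, 0.0]
contact_force: [0.1, 0.4, -0.6]
gripper_width: 0.618
grasp_force: 25.0
```

Emit:
{"name": "send_rows", "arguments": {"commands": [{"dx":0,"dy":0,"dz":0.05,"ax":0,"ay":0,"az":0,"grip":0.4},{"dx":0,"dy":0,"dz":0.1,"ax":0,"ay":0,"az":0,"grip":0.4},{"dx":0,"dy":0,"dz":0.1,"ax":0,"ay":0,"az":0,"grip":0.4}]}}

```text
time: 31.17
eef_pos: [0.4708, -0.1191, 0.1467]
tcp_rot: [0.001, 0.602, 0.799, 0.0]
contact_force: [0.0, 0.8, -1.4]
gripper_width: 0.619
grasp_force: 25.0
```

Emit:
{"name": "send_rows", "arguments": {"commands": [{"dx":0,"dy":0,"dz":0.05,"ax":0,"ay":0,"az":0,"grip":0.4},{"dx":0,"dy":0,"dz":0.1,"ax":0,"ay":0,"az":0,"grip":0.4},{"dx":0,"dy":0,"dz":0.15,"ax":0,"ay":0,"az":0,"grip":0.4},{"dx":0,"dy":0,"dz":0.18,"ax":0,"ay":0,"az":0,"grip":0.4},{"dx":0,"dy":0,"dz":0.18,"ax":0,"ay":0,"az":0,"grip":0.4}]}}

```text
time: 31.58
eef_pos: [0.4707, -0.119, 0.145]
tcp_rot: [0.0, 0.602, 0.799, -0.0]
contact_force: [-1.2, -0.2, 5.6]
gripper_width: 0.622
grasp_force: 25.0
```

Contact. Release and rise.

Emit:
{"name": "send_rows", "arguments": {"commands": [{"dx":0,"dy":0,"dz":0,"ax":0,"ay":0,"az":0,"grip":0.7},{"dx":0,"dy":0,"dz":0,"ax":0,"ay":0,"az":0,"grip":0.9},{"dx":0,"dy":0,"dz":0,"ax":0,"ay":0,"az":0,"grip":1},{"dx":0,"dy":0,"dz":0,"ax":0,"ay":0,"az":0,"grip":1},{"dx":0,"dy":0,"dz":0,"ax":0,"ay":0,"az":0,"grip":1},{"dx":0,"dy":0,"dz":-1,"ax":0,"ay":0,"az":0,"grip":1},{"dx":0,"dy":0,"dz":-4,"ax":0,"ay":0,"az":0,"grip":1},{"dx":0,"dy":0,"dz":-8,"ax":0,"ay":0,"az":0,"grip":1},{"dx":0,"dy":0,"dz":-12,"ax":0,"ay":0,"az":0,"grip":1},{"dx":0,"dy":0,"dz":-16,"ax":0,"ay":0,"az":0,"grip":1},{"dx":0,"dy":0,"dz":-16,"ax":0,"ay":0,"az":0,"grip":1},{"dx":0,"dy":0,"dz":-16,"ax":0,"ay":0,"az":0,"grip":1}]}}

```text
time: 32.58
eef_pos: [0.4718, -0.1188, 0.3072]
tcp_rot: [0.003, 0.601, 0.799, 0.001]
contact_force: [0.3, -0.3, -1.2]
gripper_width: 1.002
grasp_force: 0.0
```

Run:
```python
from h import *
a=get_image('scene');b=get_image('side')
for q in(a,b):
    fit([(q,0)],'brush_holder',cyl(.029,.08,.18),[.471,-.119,0],False)
    fit([(q,0)],'seal_tray',box(.07,.13,.022,.057),[.589,-.312,-.42])
    fit([(q,0)],'seal_jar',np.r_[cyl(.026,.04,.112),cyl(.006,.125,.13)],[.61,.303,0],False)
im=np.hstack([cv2.resize(a['image'][100:350,150:500],(560,400)),cv2.resize(b['image'][140:340,240:400],(240,300)).repeat(1,0)[:300] if 0 else cv2.resize(b['image'][140:360,240:400],(240,400))])
cv2.imwrite('pics/end.png',im[:,:,::-1])
```

```text
brush_holder x 0.4705 y -0.1199 yaw 0.000 res px 0.73
seal_tray x 0.5896 y -0.3126 yaw -0.433 res px 0.88
seal_jar x 0.6063 y 0.3069 yaw 0.000 res px 0.84
brush_holder x 0.4688 y -0.1178 yaw 0.000 res px 0.34
seal_tray x 0.5876 y -0.3161 yaw -0.404 res px 1.00
seal_jar x 0.6089 y 0.3048 yaw 0.000 res px 0.91
```

View pics/end.png

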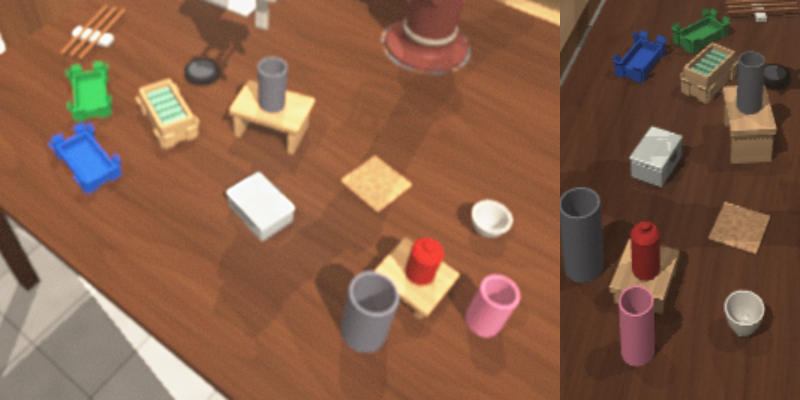

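The seal tray is seated in the bamboo tray at (168,113), the holder is mid tall riser (272,95), and the jar is on the low riser (425,268). The steel box, ink stone and water pot are unmoved.

```bash
python3 -c "
from h import *
print(order.hand_in())"
```

```text
the job is handed in; nothing more can be done
None
```

The job is handed in, with no verdict returned: the seal tray sits home on the lower tray's rim, the brush holder stands mid tall riser, the red jar stands mid low riser, and the steel box, ink stone and water pot look untouched in the last picture.

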